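# Clear the loading plate and load the rotary specimen changer

### The arm

A 6-joint arm with a two-finger parallel gripper is mounted at the origin on the work surface. World frame = base frame: x ahead of the robot, y to its left, z up, the work surface at z = 0. Lengths are in m, angles in rad, forces in N, time in s.
With the tool pointing down it reaches from about 0.35 to 0.975 m from the base axis. Payload 4.9 kg.
Tool frame: the origin (TCP) lies at the very end of the fingers, on their centre line; the grasp point (between the pads) lies ctrl.grip_point_offset behind it (ctrl.grip_point_offset is the distance from the TCP to the grasp point, in m); z points along the fingers, y is the direction in which the jaws open and shut (so a half turn about z gives the same grasp; the last joint's range is limited). The gripper opens to 85 mm and grips with 20 to 120 N. Pads are 22 mm wide; open, the fingers measure 114 mm over their backs; the gripper's body (76 mm by 85 mm) begins 54 mm behind the grasp point. The pads swing forward as they close: fully open they stand 13 mm farther back than shut.
Start: joints at [0.994, 0.053, 1.613, -0, 1.476, -0.119], TCP at [0.276, 0.561, 0.231] pointing down, gripper open.
Joint ranges: [-3.01, 3.01], [-1.01, 2.22], [0.06, 2.58], [-1.02, 4.17], [0.09, 2.62], [-3.14, 3.14]. Speed limits (rad/s): [2.57, 2.57, 3.14, 3.14, 3.14, 3.14].

### API

Orientations are given as a rotation vector (axis times angle).
In Python, from station import ctrl gives the robot as it stands. The module is installed in compiled form; this text tells all that it offers.
- The arm moves only by the shell command python3 -m creep 'ROWS' [FORCE]. ROWS is JSON, a list of rows, each a list of 5 numbers: the closure in counts, from 0 (fully open) to 255 (shut), then the shift along the tool's x, y, z in mm, then the turn about the tool's z in rad. A call has 1 to 12 rows; each row is the pose to reach, as a shift and turn from the pose commanded when the call began, along the tool's axes at that moment; what a row does not reach only later rows make up. A row lasts 1/12 s, in which the tool goes at most 41.7 mm and 7.16 degrees, less where a joint would pass 70% of its speed; a pose out of reach is approached as far as the arm can. A call with a gripper value outside its range is refused whole. The fingers move at their own pace and stop on an object; FORCE is the grip in N (left out, the last holds). Time passes only in rows, so rows that repeat a pose let the fingers close. It gives the time, the measured TCP pose, the force and the opening at its end, in the units of the state.
- ctrl.get_obs(): the state, without advancing time (a new reading comes with each control period).
- ctrl.get_image(name): name is "side" or "top" or "wrist"; returns the picture (384x512x3 uint8, red, green, blue); there is no depth.
- ctrl.calibration(name): a dict with "fx", "fy", "cx", "cy" (pixels), "R" (3x3) and "t" (3): a world point X has camera coordinates R X + t. Camera axes: x right, y down, z forward; pixel columns grow to the right and rows downward; lengths in m; the calibration is good to about 2 mm. A picture is of the moment at which its call begins: read the wrist's pose just before it. calibration takes no time and is no camera call; for the wrist camera it gives the pose at the moment of the call.
- ctrl.finish_job(): hands the job in, once; it reports no verdict.
Trained networks look in the newest picture that a camera, given by its name, has taken for a name from the list of things; names that differ only in an ending like _2 or _b are one class to them, and where a whole thing is asked for, a point or a joint stands for the part that bears it (a point fixed in the world has none). Each returns a list of dicts, best first, with "conf" (0 to 1); they miss things now and then, are a little off and sometimes report something else, mostly with a low value. They report only what shows in the picture. A call takes as long as a camera call. They do not tell look-alikes from the thing itself.
- ctrl.boxes_of(camera, label): "rect" ([left, top, width, height] in pixels, round what is visible of it).
- ctrl.outline_of(camera, label): "mask" (384x512 bool, what is visible of it) and "rect" ([left, top, width, height] in pixels, round what is visible of it).
The state is a dict: "t": time; "q": joint angles; "dq": joint speeds; "effort": joint torques, N m; "tool_pos": TCP position; "tool_rot": TCP orientation; "contact_force": force on the tool from outside, world axes, zero at the start; "wrist_torque": the same for the moment, N m; "opening": finger opening in m.
Only numpy, scipy, OpenCV 4.12 (cv2) and the standard library are available. Lean on these libraries where they do the work, as an engineer would, in place of code of your own. Each camera call takes 0.05 s, during which the arm holds its last target. There are 200 camera calls.

### The job

Get the specimen changer ready for a run: first sweep all the ore chips off its loading plate into the chip tray beside it with the orange scraper (they are sharp and would scratch the specimens, so touch them with nothing but the scraper). Then, for each specimen tray lying on the grey mat, turn the carousel until the bay of the tray's colour stands in the loading window and slide the tray fully home, handle outward. Finish with the white blank squarely in the window and the scraper back on its cork mat, and leave the bottle, the can and the blue box where they are.

Things in the scene. Friction and masses are not known exactly. Their poses are not given: they have to be found in the camera images.
- changer: fixed rotary specimen changer, white base 310 x 310 mm. Origin on the carousel's axis at table height. A round grey fence (top 62 mm up, inner radius 145 mm) surrounds the turntable, with a straight piece along the plate; its only gap is the loading window, 68 mm wide, in the middle of the -x side. A reading head hangs over the rear left (+x, +y) corner, 130 mm up or more, at least 85 mm from the axis
- carousel (a joint): carousel angle (rad, anticlockwise from above positive, endless). In the window: white at 0, red at -1.257, yellow -2.513, blue -3.770, green -5.027 (plus any multiple of 6.283). Friction 0.12 N m, no detents, stays where left. Turntable floor 50 mm up, radius 142 mm; dark top disc, radius 95 mm, 86 to 92 mm up, with a colour field over each bay: trays cannot be lowered in, only slid in level
- knob_grip (a point): point on the carousel's axis at the height to grip (124 mm above the table) in the black bar knob on the top disc: bar 70 mm long, 14 mm thick, from 92 to 142 mm above the table. Its orientation turns with the carousel; the bar runs along its x axis
- window_seat (a point): where the middle of the underside of a tray lies once it is fully home in the bay that stands in the window: 91.5 mm from the axis, 50 mm above the table; +x points inward, the way a tray slides in
- seat_red (a point): the same point of the red bay, turning with the carousel; +x points from the rim to the axis. Bay: two parallel rails 10 mm high, 56 mm apart, flaring to about 70 mm at the rim; the hub stops the tray when it is home, with its handle outside the top disc
- seat_yellow (a point): the same point of the yellow bay, turning with the carousel; +x points from the rim to the axis. Bay: two parallel rails 10 mm high, 56 mm apart, flaring to about 70 mm at the rim; the hub stops the tray when it is home, with its handle outside the top disc
- seat_blue (a point): the same point of the blue bay, turning with the carousel; +x points from the rim to the axis. Bay: two parallel rails 10 mm high, 56 mm apart, flaring to about 70 mm at the rim; the hub stops the tray when it is home, with its handle outside the top disc
- seat_green (a point): the same point of the green bay, turning with the carousel; +x points from the rim to the axis. Bay: two parallel rails 10 mm high, 56 mm apart, flaring to about 70 mm at the rim; the hub stops the tray when it is home, with its handle outside the top disc
- seat_white (a point): the same point of the white bay, which is filled by a fixed white blanking block that closes the window when this bay is in it
- tray_red: specimen tray, red handle: plate 95 x 48 x 6 mm, black mount (40 mm dia, to 28 mm above the underside, 19 mm towards +x), upright handle 12 mm thick (y), 26 mm long (x), centre 32 mm towards -x, top 56 mm above the underside. 0.15 kg. Starts on a grey mat 3 mm thick. Origin: centre of the underside; +x: the end that goes in first. May be absent
- tray_yellow: specimen tray, yellow handle: plate 95 x 48 x 6 mm, black mount (40 mm dia, to 28 mm above the underside, 19 mm towards +x), upright handle 12 mm thick (y), 26 mm long (x), centre 32 mm towards -x, top 56 mm above the underside. 0.15 kg. Starts on a grey mat 3 mm thick. Origin: centre of the underside; +x: the end that goes in first. May be absent
- tray_blue: specimen tray, blue handle: plate 95 x 48 x 6 mm, black mount (40 mm dia, to 28 mm above the underside, 19 mm towards +x), upright handle 12 mm thick (y), 26 mm long (x), centre 32 mm towards -x, top 56 mm above the underside. 0.15 kg. Starts on a grey mat 3 mm thick. Origin: centre of the underside; +x: the end that goes in first. May be absent
- tray_green: specimen tray, green handle: plate 95 x 48 x 6 mm, black mount (40 mm dia, to 28 mm above the underside, 19 mm towards +x), upright handle 12 mm thick (y), 26 mm long (x), centre 32 mm towards -x, top 56 mm above the underside. 0.15 kg. Starts on a grey mat 3 mm thick. Origin: centre of the underside; +x: the end that goes in first. May be absent
- plate (a point): centre of the top of the steel loading plate in front of the window: 140 mm (x) by 200 mm (y), 50.5 mm above the table, level with the turntable (0.5 mm above); axes as the changer's. A lip 8 mm high runs along its -x edge (from 64 mm to the edge), the fence is at +58 mm; both y edges are open. The chip tray lies under its -y edge
- chip_tray (a point): middle of the floor of the grey open chip tray fixed to the changer, directly beside and below the plate's -y edge: 140 mm (x) by 110 mm (y), walls 4 mm thick, floor 4 mm above the table; wall tops 40 mm above the table beside the plate, 50 mm at the x ends, 58 mm at the outer side
- scraper: orange scraper block with a rubber foot, 104 mm (x) by 24 mm (y) by 20 mm high, with an upright rib on top to hold it by, 64 mm long, 16 mm thick (y), top 64 mm above the underside. 0.14 kg. Origin: centre of the underside
- scraper_mat: cork mat 170 x 110 x 3 mm on which the scraper stands; origin: centre of the underside
- chip_1: sharp chip of ore, about 28 x 19 x 12 mm, 14 g, on the loading plate; origin: centre of its underside. May be absent
- chip_2: sharp chip of ore, about 28 x 19 x 14 mm, 14 g, on the loading plate; origin: centre of its underside. May be absent
- chip_3: sharp chip of ore, about 28 x 19 x 11 mm, 14 g, on the loading plate; origin: centre of its underside. May be absent
- chip_4: sharp chip of ore, about 28 x 19 x 13 mm, 14 g, on the loading plate; origin: centre of its underside. May be absent
- oil_bottle: amber bottle, 48 mm dia, 110 mm high; leave alone
- objective_can: black can with clear cap, 46 mm dia, 72 mm high; leave alone
- slide_box: blue box 85 x 110 x 35 mm; leave alone
Things that resemble listed ones, but are neither listed nor needed, are in the scene too. What is meant by the scraper_mat is not turquoise, and is the larger of those in its own colour.

How it is judged:
By the outcome, as a careful person would: the job done as asked, in the order asked, and still so for the second after the job is handed in, with the robot touching nothing.
Of tray_red, tray_yellow, tray_blue, tray_green only 2 to 4 are there at a start; the rules pass over those that are not, and their reading is None.
Of chip_1, chip_2, chip_3, chip_4 only 2 to 4 are there at a start; the rules pass over those that are not, and their reading is None.
At some moment in a run one of tray_red, tray_yellow, tray_blue, tray_green may be knocked a few centimetres aside while the robot is not near it.
It also fails if it takes over 210 s, if anything falls off the work surface, if the arm or the gripper's body presses on something with over 40 N, if the wrist force passes 120 N, or if a joint passes its speed limit or range.

## Working session

There is one attempt and no reset: what is moved stays moved. The work goes in short steps, Python scripts to look and compute and a shell command to move; the robot and the scene stay as the last step left them, time stands still between calls to the robot, and variables do not carry over. Pictures are saved under pics/ and viewed, about 12 in all and at most 16, crops included, and the job is handed in when it is done.

```bash
ls; mkdir -p pics
python3 - <<'E'
from station import ctrl
import cv2,numpy as np
o=ctrl.get_obs();print({k:np.round(v,3) for k,v in o.items()},ctrl.grip_point_offset)
a=[ctrl.get_image(n) for n in("top","side")]
for n,i in zip(("top","side"),a):
    cv2.imwrite(f"pics/{n}0.png",cv2.resize(i[...,::-1],(800,600),interpolation=cv2.INTER_CUBIC))
    c=ctrl.calibration(n);print(n,c)
E
```

```text
pics
{'t': np.float64(0.0), 'q': array([ 0.994,  0.053,  1.614,  0.   ,  1.476, -0.119]), 'dq': array([ 0.   , -0.001,  0.001,  0.   , -0.001,  0.001]), 'effort': array([ 2.0000e-03, -3.9368e+01, -3.7018e+01,  0.0000e+00,  7.0000e-03,
        0.0000e+00]), 'tool_pos': array([0.276, 0.56 , 0.23 ]), 'tool_rot': array([-7.130e-01, -3.059e+00,  3.000e-03]), 'contact_force': array([-0.295, -0.66 ,  0.355]), 'wrist_torque': array([ 0.007,  0.004, -0.013]), 'opening': np.float64(0.085)} 0.0187
top {'fx': 488.70484983072157, 'fy': 488.70484983072157, 'cx': 259.1613088767225, 'cy': 199.84697927345826, 'R': array([[ 1.39933639e-03, -9.99998759e-01,  7.23215109e-04],
       [-9.91190139e-01, -1.48279166e-03, -1.32438327e-01],
       [ 1.32439235e-01, -5.31517914e-04, -9.91190984e-01]]), 't': array([-0.0440189 ,  0.53842689,  1.39448048])}
side {'fx': 351.49065086707435, 'fy': 351.49065086707435, 'cx': 254.95855267242467, 'cy': 192.53091531047835, 'R': array([[ 0.83795855, -0.54559987,  0.01209368],
       [-0.28189405, -0.45170896, -0.84646014],
       [ 0.46729136,  0.70588937, -0.53231474]]), 't': array([-0.48500818,  0.23357675,  0.9530175 ])}
```

View pics/top0.png

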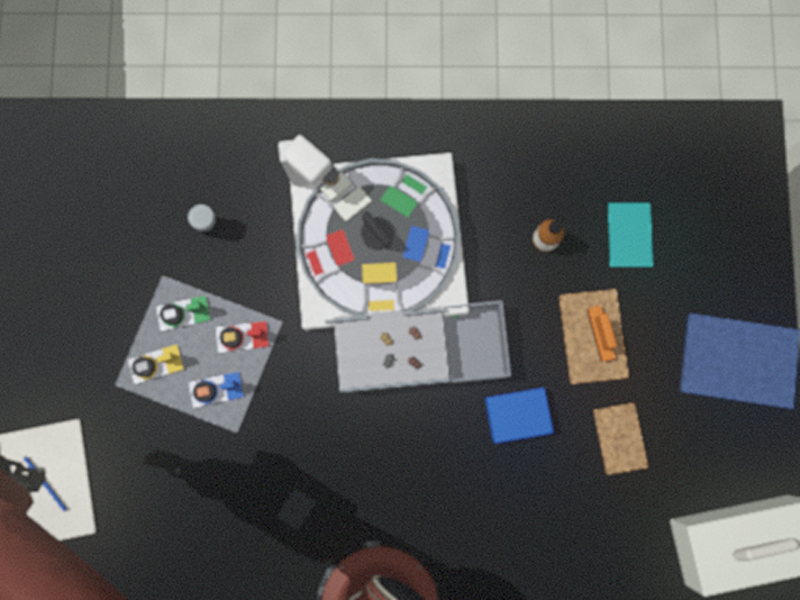

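View pics/side0.png

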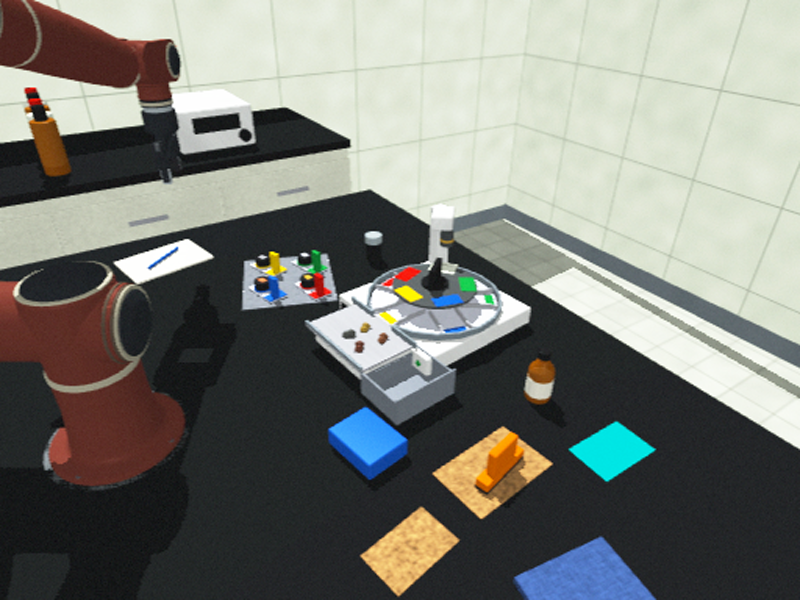

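Top view: changer centred near (378,235), chips at (387,339),(415,333),(390,360),(414,362), four trays on the mat at left (handles pointing right), and orange scraper at (603,335). Cork candidates for scraper_mat are (593,337) and (620,438). The first is the larger one and carries the scraper, so it fits. The turquoise one at (630,235) is excluded.

```bash
cat > h.py <<'E'
from station import ctrl
import numpy as np, cv2
from scipy.spatial.transform import Rotation as Ro
def proj(c,X):
    p=(np.atleast_2d(X)@c["R"].T)+c["t"]; return np.c_[p[:,0]/p[:,2]*c["fx"]+c["cx"],p[:,1]/p[:,2]*c["fy"]+c["cy"]]
def unproj(c,uv,z):
    uv=np.atleast_2d(uv).astype(float); d=np.c_[(uv[:,0]-c["cx"])/c["fx"],(uv[:,1]-c["cy"])/c["fy"],np.ones(len(uv))]@c["R"]
    o=-c["R"].T@c["t"]; return o+d*((z-o[2])/d[:,2])[:,None]
def grab(n):
    c=ctrl.calibration(n); return c,ctrl.get_image(n)
def save(name,i,crop=None,s=1):
    if crop: x,y,w,h=crop; i=i[y:y+h,x:x+w]
    cv2.imwrite("pics/"+name,cv2.resize(i[...,::-1],None,fx=s,fy=s,interpolation=cv2.INTER_CUBIC))
def heading():  # tool frame
    o=ctrl.get_obs(); return o["tool_pos"],Ro.from_rotvec(o["tool_rot"]).as_matrix()
def delta(target,yaw_y=None):
    """shift in tool axes (mm) to TCP target; yaw_y = world angle wanted for the tool's y axis (mod pi)"""
    p,R=heading(); d=R.T@(np.array(target)-p)*1000; t=None
    if yaw_y is not None:
        a=np.arctan2(R[1,1],R[0,1]); t=-((yaw_y-a+np.pi/2)%np.pi-np.pi/2)
    return np.round(d,1),t
E
python3 - <<'E'
from h import *
c,i=grab("top")
for l in ["changer","carousel","knob_grip","tray_red","tray_yellow","tray_blue","tray_green","scraper","scraper_mat","chip_1","oil_bottle","objective_can","slide_box"]:
    for d in ctrl.outline_of("top",l):
        if d["conf"]<.3: continue
        m=d["mask"].astype(np.uint8); r=cv2.minAreaRect(cv2.findNonZero(m)); z={"scraper_mat":.003,"chip_1":.056,"knob_grip":.142}.get(l,.03)
        print(l,round(d["conf"],2),np.round(d["rect"]),m.sum(),"rectc",np.round(r[0],1),np.round(r[1],1),round(r[2],1),"w",np.round(unproj(c,r[0],z),3)[0])
p,R=heading();print(p,R)
w=ctrl.calibration("wrist");print(w["fx"],w["cx"],w["cy"],-w["R"].T@w["t"],"in tool:",R.T@(-w["R"].T@w["t"]-p),(w["R"]@R).round(3))
save("c1.png",i,(175,80,330,180),2.4)
E
```

```text
changer 0.86 [176.  86. 154. 164.] 15832 rectc [252.4 164.6] [170.4 127.5] 82.2 w [ 0.645 -0.023  0.03 ]
changer 0.72 [120. 130.  19.  20.] 275 rectc [130.7 139.7] [21.9 14.7] 33.7 w [0.72  0.341 0.03 ]
carousel 0.75 [193. 108. 102.  96.] 7108 rectc [242.  152.5] [93. 96.] 90.0 w [0.681 0.008 0.03 ]
knob_grip 0.97 [194. 104.  97.  99.] 7148 rectc [241.5 152.5] [93. 97.] 90.0 w [0.655 0.005 0.142]
tray_red 0.74 [139. 208.  33.  15.] 538 rectc [154.9 214.9] [16.7 32.6] 82.4 w [0.494 0.262 0.03 ]
tray_red 0.7 [260. 210.   9.   5.] 29 rectc [265.5 212.5] [5. 5.] 90.0 w [ 0.502 -0.062  0.03 ]
tray_yellow 0.69 [ 85. 221.  33.  24.] 551 rectc [ 99.3 232.6] [16.9 33.5] 74.1 w [0.442 0.422 0.03 ]
tray_yellow 0.56 [178.  84. 149. 164.] 15926 rectc [252.6 164.3] [169.9 128.1] 82.4 w [ 0.646 -0.024  0.03 ]
tray_blue 0.62 [120. 236.  35.  29.] 587 rectc [137.9 248.6] [18.4 33.4] 77.0 w [0.396 0.308 0.03 ]
tray_green 0.75 [ 98. 186.  38.  27.] 547 rectc [117.3 199.3] [17.5 32.9] 76.8 w [0.54  0.374 0.03 ]
scraper 0.92 [375. 196.  17.  35.] 425 rectc [385.9 212.5] [36. 13.] 74.1 w [ 0.503 -0.415  0
[... 731 characters left out ...]
ive_can 0.68 [120. 133.  20.  17.] 259 rectc [130.2 140.2] [20.5 14.1] 45.0 w [0.718 0.342 0.03 ]
slide_box 0.95 [312. 248.  41.  35.] 1231 rectc [332.1 264.3] [32.2 40.3] 79.1 w [ 0.352 -0.254  0.03 ]
slide_box 0.65 [197. 103.  91.  97.] 7052 rectc [241.5 152.5] [93. 95.] 90.0 w [0.681 0.01  0.03 ]
[0.27623135 0.56062331 0.23131846] [[-8.97016141e-01  4.41997785e-01  1.52522178e-05]
 [ 4.41997785e-01  8.97016141e-01  1.04890871e-05]
 [-9.04533229e-06  1.61503269e-05 -1.00000000e+00]]
343.44363806829335 252.9873022968024 195.09199277465711 [0.20620174 0.59550717 0.37430794] in tool: [ 0.07823498  0.00034076 -0.14299019] [[ 0.     1.     0.   ]
 [-0.951  0.    -0.308]
 [-0.308 -0.     0.951]]
```

View pics/c1.png

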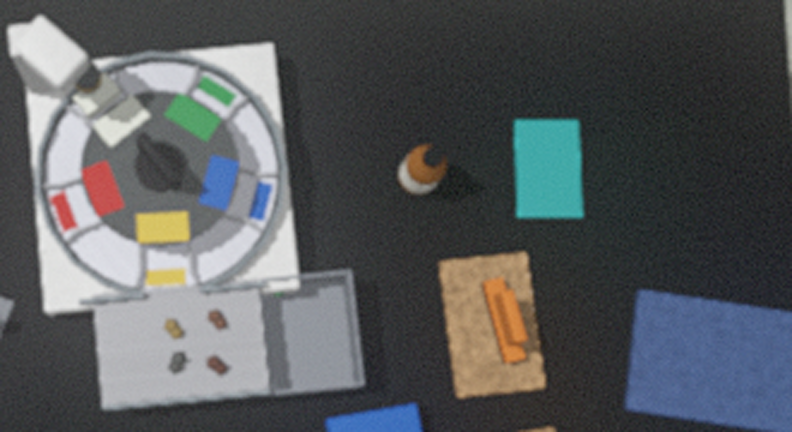

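```bash
python3 -m creep '[[0,-245,-103,-30,-0.457],[0,-245,-103,-30,-0.457],[0,-245,-103,-30,-0.457],[0,-245,-103,-30,-0.457],[0,-245,-103,-30,-0.457],[0,-245,-103,-30,-0.457],[0,-245,-103,-30,-0.457],[0,-245,-103,-30,-0.457],[0,-245,-103,-30,-0.457],[0,-245,-103,-30,-0.457]]' 40
python3 - <<'E'
from h import *
c,i=grab("wrist"); save("w_trays.png",i,None,1.5)
np.savez("w_trays.npz",i=i,**c)
p,R=heading();print(p,R.round(4))
E
```

```text
t: 1.63
tool_pos: [0.4501, 0.3602, 0.2612]
tool_rot: [-0.001, -3.141, -0.0]
contact_force: [-0.8, 1.4, -0.4]
opening: 0.0853
[0.44975304 0.36062483 0.2610326 ] [[-1.e+00 -2.e-04 -7.e-04]
 [-2.e-04  1.e+00  1.e-04]
 [ 7.e-04  1.e-04 -1.e+00]]
```

View pics/w_trays.png

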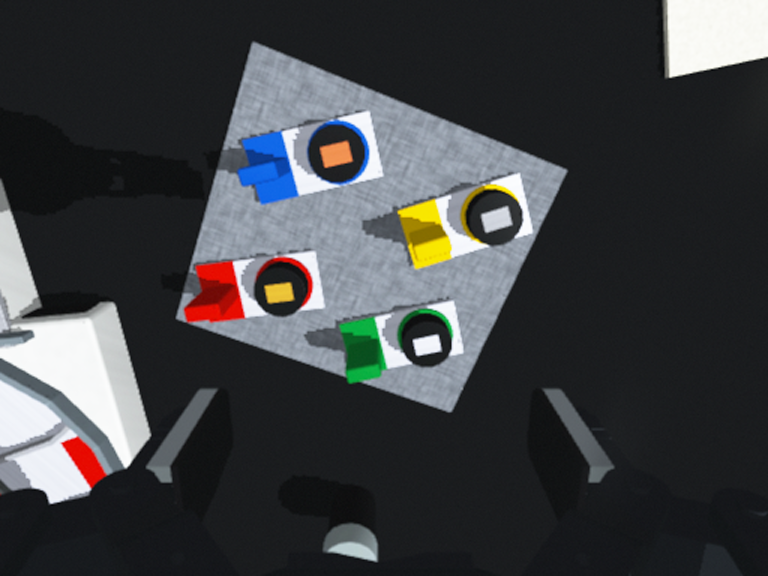

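Wrist view: all four trays are on the mat, mounts facing +y (image right). Handles are at blue (265,165), yellow (425,230), red (213,290) and green (360,348).

```bash
cat >> h.py <<'E'
from scipy.optimize import minimize
def box(cx,cy,lx,ly,z0,z1): return np.array([[cx+a*lx/2,cy+b*ly/2,z] for a in(-1,1) for b in(-1,1) for z in(z0,z1)])
_t=np.linspace(0,2*np.pi,24,endpoint=False)
TRAY=[box(0,0,.095,.048,0,.006),box(-.032,0,.026,.012,.006,.056),np.array([[.019+.02*np.cos(a),.02*np.sin(a),z] for a in _t for z in(.006,.028)])]
SCR=[box(0,0,.104,.024,0,.02),box(0,0,.064,.016,.02,.064)]
MAT=[box(0,0,.17,.11,0,.003)]
def place(P,x,y,a,z): c,s=np.cos(a),np.sin(a); return np.c_[P[:,0]*c-P[:,1]*s+x,P[:,0]*s+P[:,1]*c+y,P[:,2]+z]
def render(c,parts,x,y,a,z):
    m=np.zeros((384,512),np.uint8)
    for P in parts:
        h=cv2.convexHull(proj(c,place(P,x,y,a,z)).astype(np.float32)); cv2.fillConvexPoly(m,np.round(h*16).astype(np.int32),1,shift=4)
    return m>0
def fit(c,mask,parts,z,x0,ign=None):
    k=np.ones((384,512),bool) if ign is None else ~ign
    def f(v): r=render(c,parts,*v,z)&k; return 1-(r&mask).sum()/max(1,(r|(mask&k)).sum())
    b=min((minimize(f,np.array(x0)+[0,0,d],method="Nelder-Mead",options=dict(initial_simplex=np.array(x0)+[0,0,d]+np.array([[0,0,0],[.012,0,0],[0,.012,0],[0,0,.2]]))) for d in(-.15,0,.15)),key=lambda r:r.fun)
    return b.x,1-b.fun
E
python3 - <<'E'
from h import *
d=np.load("w_trays.npz"); c={k:d[k] for k in d if k!="i"}; i=d["i"]
px={"blue":(310,160),"yellow":(462,222),"red":(258,287),"green":(405,340)}
for n,u in px.items():
    o=[q for q in ctrl.outline_of("wrist","tray_"+n) ]
    u=np.array(u)/1.5; o=[q for q in o if q["mask"][int(u[1])-6:int(u[1])+6,int(u[0])-6:int(u[0])+6].any()]
    if not o: print(n,"none");continue
    g=unproj(c,u,.01)[0]
    v,s=fit(c,o[0]["mask"],TRAY,.003,[g[0],g[1],1.8]); print(n,round(o[0]["conf"],2),v.round(4),round(s,3))
    r=render(c,TRAY,*v,.003); e=r^cv2.erode(r.astype(np.uint8),np.ones((3,3))).astype(bool); i[e]=[255,0,255]
save("fit1.png",i,(100,20,300,250),2)
E
```

```text
blue none
yellow 0.81 [0.4429 0.4262 1.8766] 0.968
red 0.73 [0.4951 0.2642 1.714 ] 0.955
green 0.6 [0.5393 0.3775 1.7872] 0.955
```

View pics/fit1.png

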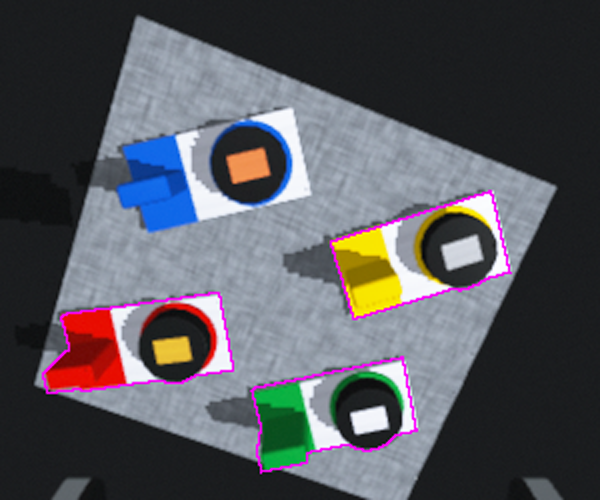

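```bash
python3 -m creep '[[0,0,-42,0,0],[0,0,-84,0,0],[0,0,-125,0,0],[0,0,-167,0,0],[0,0,-208,0,0],[0,0,-250,0,0],[0,0,-292,0,0],[0,0,-333,0,0],[0,0,-370,0,0],[0,0,-370,0,0]]'
python3 - <<'E'
from h import *
c,i=grab("wrist"); save("w_ch.png",i,None,1.5)
np.savez("w_ch.npz",i=i,**c); print(heading()[0])
for l in ["chip_1","carousel","knob_grip"]:
    for q in ctrl.outline_of("wrist",l):
        r=q["rect"]; print(l,round(q["conf"],2),np.round(r),unproj(c,[r[0]+r[2]/2,r[1]+r[3]/2],.056)[0].round(4))
E
```

```text
t: 2.72
tool_pos: [0.45, -0.0148, 0.2614]
tool_rot: [0.012, 3.141, -0.004]
contact_force: [-0.5, 0.6, 0.3]
opening: 0.0853
[ 0.45005588 -0.01220162  0.26135943]
chip_1 0.89 [248. 187.  17.  21.] [ 0.4878 -0.0113  0.056 ]
chip_1 0.76 [199. 196.  19.  21.] [ 0.4968 -0.0639  0.056 ]
chip_1 0.72 [192. 148.  27.  19.] [ 0.4431 -0.0645  0.056 ]
chip_1 0.69 [242. 147.  20.  26.] [ 0.4464 -0.0167  0.056 ]
carousel 0.68 [157. 239. 211. 145.] [ 0.6314 -0.0053  0.056 ]
knob_grip 0.78 [155. 238. 216. 146.] [ 0.6308 -0.005   0.056 ]
```

View pics/w_ch.png

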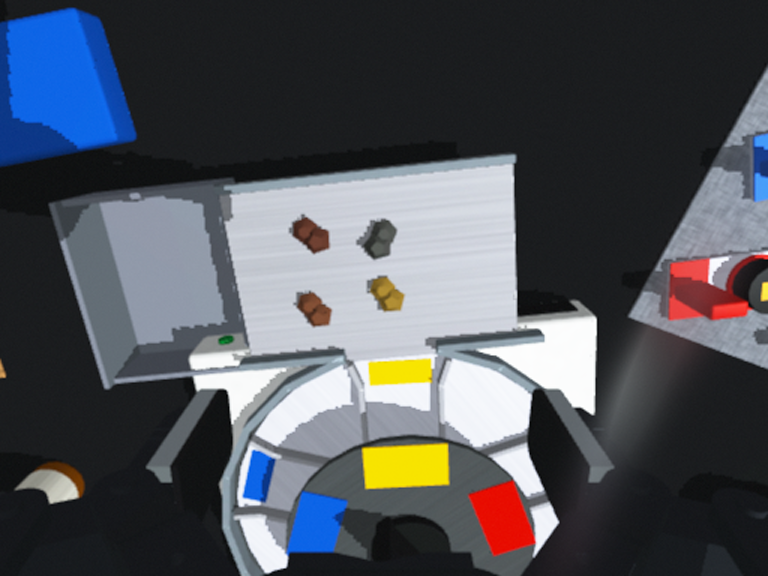

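Wrist view of the changer: chips at (311,234), (378,238), (315,308) and (386,293). Chip tray is on the left, yellow bay almost in the window at (400,372), and the blue box at (60,85). The tray outlines fit well. I'll go over the carousel for an exact axis and phase.

```bash
python3 -m creep '[[0,-40,0,-15,0],[0,-80,3,-30,0],[0,-120,6,-45,0],[0,-150,10,-50,0],[0,-150,10,-50,0],[0,-150,10,-50,0]]'
python3 - <<'E'
from h import *
c,i=grab("wrist"); save("w_car.png",i,None,1.5)
np.savez("w_car.npz",i=i,**c); print(heading()[0])
E
```

```text
t: 3.42
tool_pos: [0.6013, 0.0023, 0.3103]
tool_rot: [0.005, -3.139, -0.001]
contact_force: [-0.8, 1.1, -0.8]
opening: 0.0856
[0.60023263 0.0019576  0.31041319]
```

View pics/w_car.png

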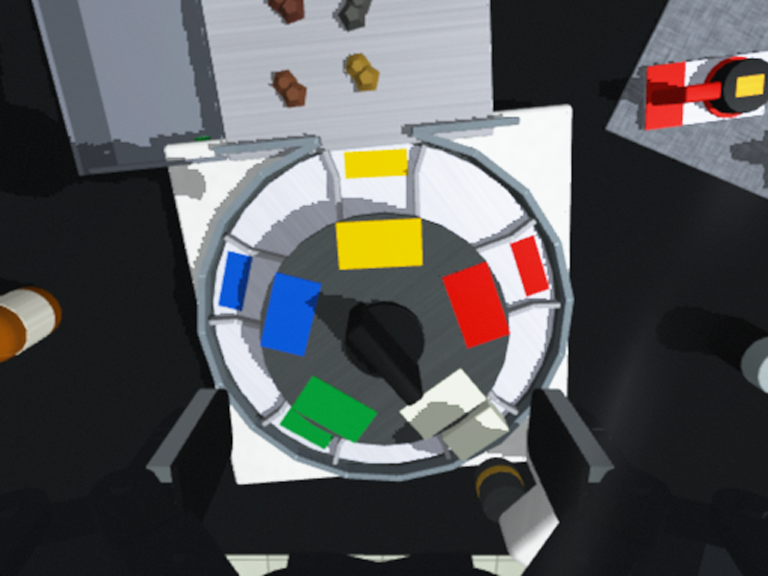

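```bash
cat > car.py <<'E'
from h import *
from scipy.optimize import least_squares
OFF={"red":1.2566,"yellow":2.5133,"blue":3.7699,"green":5.0265}  # bay azimuth = white azimuth + OFF
HUE={"red":(0,),"yellow":(27,),"blue":(108,),"green":(65,)}
def fields(c,i,zs=.0921,near=None,R=.105):
    h=cv2.cvtColor(i,cv2.COLOR_RGB2HSV).astype(int); out={}
    for n,(H,) in HUE.items():
        dh=np.abs((h[...,0]-H+90)%180-90)
        m=((dh<9)&(h[...,1]>150)&(h[...,2]>60)).astype(np.uint8)
        k,l,s,ce=cv2.connectedComponentsWithStats(m)
        for j in range(1,k):
            if s[j,4]<150: continue
            q=cv2.minAreaRect(np.argwhere(l==j)[:,::-1].astype(np.float32))[0]
            w=unproj(c,q,zs)[0,:2]
            if near is not None and not .03<np.hypot(*(w-near))<R: continue
            if n not in out or s[j,4]>out[n][1]: out[n]=(w,s[j,4])
    return {n:v[0] for n,v in out.items()}
def axis_fit(F,ax=None):
    n=list(F); P=np.array([F[k] for k in n]); o=np.array([OFF[k] for k in n])
    g=lambda v:(np.c_[v[0]+v[2]*np.cos(v[3]+o),v[1]+v[2]*np.sin(v[3]+o)]-P).ravel()
    best=min((least_squares(g,[*(P.mean(0)),.065,a]) for a in np.arange(-3,3,1)),key=lambda r:r.cost)
    return best.x,best.fun
E
python3 - <<'E'
from car import *
d=np.load("w_car.npz"); c={k:d[k] for k in d if k!="i"}; i=d["i"]
F=fields(c,i,near=np.array([.66,.008])); print({k:v.round(4) for k,v in F.items()})
v,r=axis_fit(F); print("axis",v.round(4),"res mm",(r*1000).round(1))
az=(v[3]+OFF["yellow"])%6.2832; print("yellow azimuth",az,np.degrees(az-np.pi))
# plate corners
d=np.load("w_ch.npz"); c={k:d[k] for k in d if k!="i"}
print("lip top outer",unproj(c,np.array([[225,187],[515,156]])/1.5,.0585).round(4))
print("right edge",unproj(c,np.array([[515,165],[518,315]])/1.5,.0505).round(4))
print("left edge",unproj(c,np.array([[222,195],[247,353]])/1.5,.0505).round(4))
print("fence ends top",unproj(c,np.array([[543,333],[438,345],[345,352],[200,366]])/1.5,.062).round(4))
g=cv2.cvtColor(d["i"],cv2.COLOR_RGB2GRAY)
for r in (115,130,150,170,190,205): # left/right plate edges, subpixel by gradient
    e=np.diff(cv2.GaussianBlur(g[r:r+1].astype(np.float32),(5,1),0)[0]); 
    L=140+np.argmax(e[140:175])+.5; Rr=335+np.argmin(e[335:355])+.5; print(r,L,Rr,unproj(c,[[L,r],[Rr,r]],.0505)[:,:2].round(4).tolist())
E
```

```text
{'red': array([0.6486, 0.0737]), 'yellow': array([0.6025, 0.0017]), 'blue': array([ 0.6564, -0.0648]), 'green': array([ 0.7446, -0.038 ])}
axis [0.6777 0.005  0.0756 0.68  ] res mm [ 2.1  1.9 -0.3 -0.6  1.7 -3.1 -3.5  1.8]
yellow azimuth 3.1933116276067377 2.9632789319176904
lip top outer [[ 0.4096 -0.1175  0.0585]
 [ 0.3911  0.073   0.0585]]
right edge [[0.3974 0.0754 0.0505]
 [0.5043 0.0855 0.0505]]
left edge [[ 0.4159 -0.1224  0.0505]
 [ 0.5334 -0.1156  0.0505]]
fence ends top [[ 0.5139  0.1012  0.062 ]
 [ 0.5227  0.0263  0.062 ]
 [ 0.5278 -0.041   0.062 ]
 [ 0.5384 -0.1477  0.062 ]]
115 156.5 341.5 [[0.401, -0.1123], [0.4023, 0.074]]
130 152.5 342.5 [[0.4159, -0.1178], [0.4173, 0.0761]]
150 149.5 343.5 [[0.4364, -0.123], [0.4378, 0.0786]]
170 153.5 343.5 [[0.4578, -0.1209], [0.4592, 0.0802]]
190 157.5 343.5 [[0.48, -0.1187], [0.4813, 0.0818]]
205 160.5 344.5 [[0.4972, -0.117], [0.4985, 0.0842]]
```

Run:
```python
from car import *
for f in("w_car","w_ch"):
    d=np.load(f+".npz"); c={k:d[k] for k in d if k!="i"}; i=d["i"]
    F=fields(c,i,near=np.array([.67,.003])); print({k:v.round(4) for k,v in F.items()}); F.pop("green",0)
    if len(F)>2: v,r=axis_fit(F); print(f,"axis",v.round(4),"res mm",(r*1000).round(1),"yellow az-pi",v[3]+OFF["yellow"]-np.pi)
# ellipse of fence inner/outer via dark disc edge in w_car
d=np.load("w_car.npz"); c={k:d[k] for k in d if k!="i"}; i=d["i"]
h=cv2.cvtColor(i,cv2.COLOR_RGB2HSV); 
def ev(v,n=360):  # disc edge contrast: outside brighter than inside
    t=np.linspace(0,2*np.pi,n); g=cv2.GaussianBlur(cv2.cvtColor(i,cv2.COLOR_RGB2GRAY),(3,3),0).astype(np.float32)
    s=lambda r:cv2.remap(g,*[a.astype(np.float32)[None] for a in proj(c,np.c_[v[0]+r*np.cos(t),v[1]+r*np.sin(t),0*t+.092]).T],cv2.INTER_LINEAR)[0]
    return -np.median(np.clip(s(.0975)-s(.0925),-20,60))-np.mean(np.clip(s(.0975)-s(.0925),-20,60))
b=min((minimize(ev,[x,y],method="Nelder-Mead") for x in(.668,.676,.682) for y in(-.002,.003,.008)),key=lambda r:r.fun);print("disc",b.x,b.fun)
q=proj(c,[[b.x[0]+.095*np.cos(a),b.x[1]+.095*np.sin(a),.092] for a in np.linspace(0,6.28,200)])
for u in q.astype(int): i[min(u[1],383),min(u[0],511)]=[255,0,255]
save("disc.png",i,(100,60,320,270),2)
```

```text
{'red': array([0.6486, 0.0737]), 'yellow': array([0.6025, 0.0017]), 'blue': array([ 0.6564, -0.0648]), 'green': array([ 0.7446, -0.038 ])}
w_car axis [0.6751 0.0057 0.0729 0.6844] res mm [ 0.1 -0.  -0.2 -0.1  0.1  0.1] yellow az-pi 0.05608980904005767
{'red': array([0.6494, 0.0737]), 'yellow': array([0.6029, 0.0019]), 'blue': array([ 0.657 , -0.0643])}
w_ch axis [0.6756 0.0059 0.0727 0.6837] res mm [-0.1  0.   0.1  0.  -0.  -0.1] yellow az-pi 0.055416817620690395
disc [0.6749971  0.00664244] -107.73931121826172
```

View pics/disc.png

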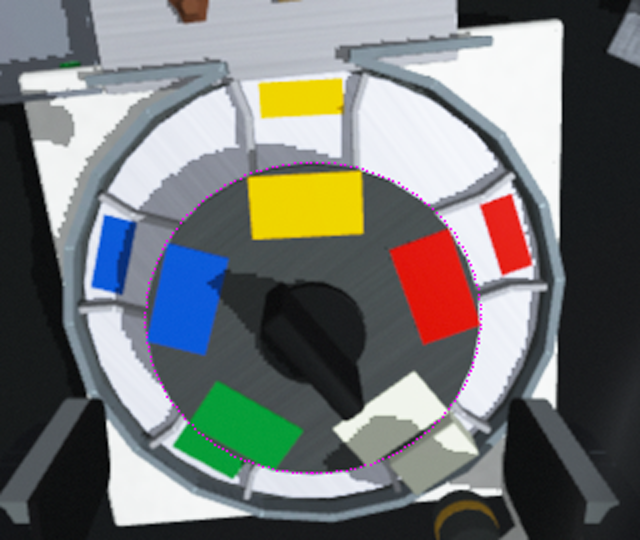

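Axis found at (0.675, 0.006) with the disc outline matching. Yellow is 0.04 rad short of the window. Next, the scraper.

```bash
python3 -m creep '[[0,11,-40,0,0],[0,22,-80,0,0],[0,33,-120,10,0],[0,43,-160,20,0],[0,54,-200,30,0],[0,65,-240,40,0],[0,76,-280,40,0],[0,87,-320,40,0],[0,97,-360,40,0],[0,100,-390,40,0],[0,100,-390,40,0],[0,100,-390,40,0]]'
python3 - <<'E'
from h import *
c,i=grab("wrist"); np.savez("w_scr.npz",i=i,**c)
for l,P,z,x0 in(("scraper",SCR,.003,[.5,-.415,1.8]),("scraper_mat",MAT,0,[.499,-.403,1.7])):
    for q in ctrl.outline_of("wrist",l):
        m=q["mask"]; mm=cv2.minAreaRect(cv2.findNonZero(m.astype(np.uint8))); w=unproj(c,mm[0],.01)[0]
        if np.hypot(w[0]-.5,w[1]+.41)>.06: print(l,q["conf"],w.round(3),"skip");continue
        v,s=fit(c,m,P,z,x0); print(l,round(q["conf"],2),v.round(4),round(s,3))
        r=render(c,P,*v,z); e=r^cv2.erode(r.astype(np.uint8),np.ones((3,3))).astype(bool); i[e]=[255,0,255]
        if l=="scraper":
            a=(v[2]+np.pi/2); print("delta to above",delta([v[0],v[1],.10],a),"yaw y",a)
save("scr.png",i,None,1.5); print(heading()[0])
E
```

```text
t: 4.47
tool_pos: [0.4988, -0.39, 0.2711]
tool_rot: [-0.004, -3.141, -0.001]
contact_force: [1.0, 0.7, -1.0]
opening: 0.0858
scraper 0.81 [ 0.5016 -0.4168  0.2312] 0.947
delta to above (array([ -1.7, -28.5, 171.4]), np.float64(-0.23084130624331456)) yaw y 1.801977357081898
scraper 0.38 [ 0.678 -0.077  0.01 ] skip
scraper_mat 0.91 [ 0.4984 -0.4062  3.2496] 0.819
scraper_mat 0.72 [ 0.349 -0.442  0.01 ] skip
scraper_mat 0.68 [ 0.562 -0.148  0.01 ] skip
scraper_mat 0.6 [ 0.689 -0.483  0.01 ] skip
[ 0.5000914  -0.38819734  0.27149061]
```

View pics/scr.png

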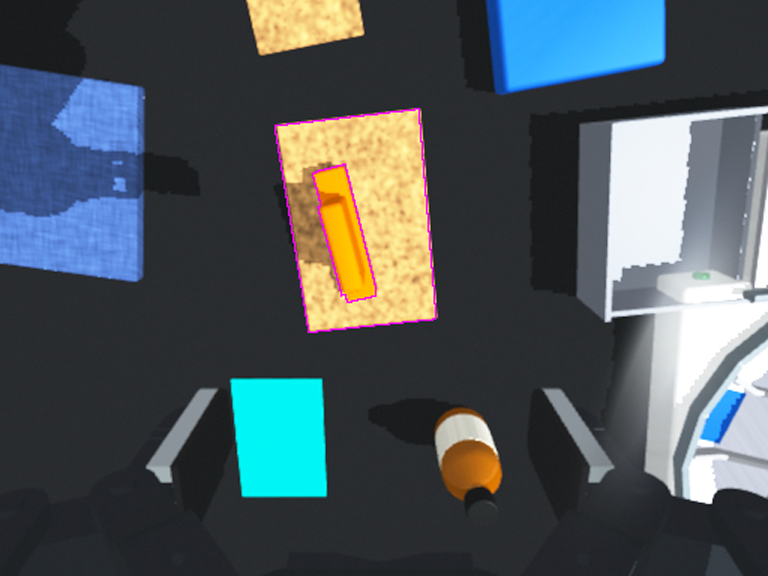

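The larger cork mat (355,220) holds the scraper (345,232); both outlines match. The smaller cork (305,20) and turquoise (280,437) are decoys. Grasping the scraper now.

```bash
python3 -m creep '[[0,-2,-28,40,-0.12],[0,-2,-28,80,-0.231],[0,-2,-28,120,-0.231],[0,-2,-28,160,-0.231],[0,-2,-28,200,-0.231],[0,-2,-28,225,-0.231],[0,-2,-28,239,-0.231],[0,-2,-28,239,-0.231]]' 60
python3 -m creep '[[255,0,0,0,0],[255,0,0,0,0],[255,0,0,0,0],[255,0,0,0,0],[255,0,0,0,0],[255,0,0,0,0],[255,0,0,-20,0],[255,0,0,-60,0],[255,0,0,-100,0],[255,0,0,-100,0]]' 60
python3 - <<'E'
from h import *
A=np.array([.6752,.0058]); th=.095; ex=np.array([np.cos(th),np.sin(th)]); ey=np.array([-ex[1],ex[0]])
P=np.array([.4697,-.0195]) # plate centre measured
print(heading()[0])
for ch in [[.4878,-.0113],[.4968,-.0639],[.4431,-.0645],[.4464,-.0167]]: print("chip rel plate",[round(float(1000*(np.array(ch)-P)@e)) for e in(ex,ey)])
for s in (.065,): 
    t=P-ex*.003+ey*s
    print("start xy",t.round(4),delta([*t,.18],th+np.pi/2), "ey in tool",delta([*(heading()[0][:2]+ey*.1),heading()[0][2]]))
E
```

```text
t: 5.28
tool_pos: [0.5004, -0.4145, 0.0283]
tool_rot: [0.363, -3.116, -0.009]
contact_force: [-0.2, 0.6, -0.6]
opening: 0.0855
t: 6.12
tool_pos: [0.5055, -0.422, 0.1427]
tool_rot: [-0.36, 3.111, -0.02]
contact_force: [1.9, -1.9, -0.0]
opening: 0.0154
[ 0.50554962 -0.42201029  0.14266716]
chip rel plate [19, 6]
chip rel plate [23, -47]
chip rel plate [-31, -42]
chip rel plate [-23, 5]
start xy [0.4605 0.0449] (array([-63. , 464.3, -43.1]), np.float64(0.13505663762330022)) ey in tool (array([-13.5,  99.1,  -1.2]), None)
```

```bash
python3 -m creep '[[255,-5,40,-20,0],[255,-11,80,-40,0],[255,-16,120,-43,0],[255,-22,160,-43,0],[255,-27,200,-43,0],[255,-33,240,-43,0],[255,-38,280,-43,0],[255,-44,320,-43,0],[255,-49,360,-43,0.05],[255,-54,400,-43,0.135],[255,-60,440,-43,0.135],[255,-63,464,-43,0.135]]'
python3 -m creep '[[255,0,0,0,0],[255,0,0,0,0],[255,0,0,0,0]]'
python3 - <<'E'
from h import *
th=.095; ex=np.array([np.cos(th),np.sin(th)]); ey=np.array([-ex[1],ex[0]]);P=np.array([.4697,-.0195]);t=P-ex*.003+ey*.065
print(heading()[0],delta([*t,.0815],th+np.pi/2))
c,i=grab("side"); save("side_hold.png",i,(200,150,170,130),4)
E
```

```text
t: 7.12
tool_pos: [0.4563, 0.0512, 0.1751]
tool_rot: [-0.152, 3.138, 0.002]
contact_force: [0.5, 0.8, -1.3]
opening: 0.0149
t: 7.37
tool_pos: [0.4573, 0.0477, 0.1752]
tool_rot: [0.15, -3.138, 0.001]
contact_force: [-0.0, -0.7, -1.4]
opening: 0.0151
[0.45726846 0.04772086 0.17515857] (array([-3. , -3. , 93.7]), np.float64(0.0003245383519241418))
```

View pics/side_hold.png

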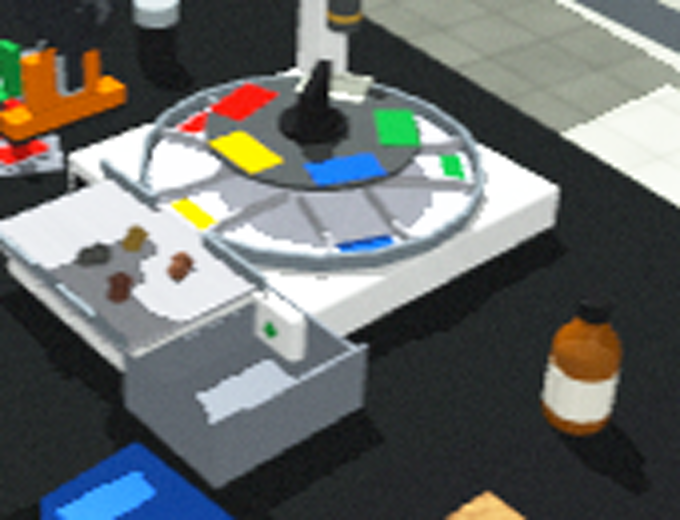

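```bash
python3 -m creep '[[255,-3,-3,40,0],[255,-3,-3,75,0],[255,-3,-3,88,0],[255,-3,-3,88,0],[255,-3,-3,88,0]]'
python3 -m creep '[[255,0,0,2,0],[255,0,0,2,0],[255,0,0,2,0]]'
python3 -m creep '[[255,0,0,2,0],[255,0,0,2,0],[255,0,0,2,0]]'
python3 -m creep '[[255,0,0,2,0],[255,0,0,2,0],[255,0,0,2,0]]'
```

```text
t: 7.83
tool_pos: [0.4605, 0.0443, 0.087]
tool_rot: [0.146, -3.137, -0.0]
contact_force: [1.4, -0.3, -1.1]
opening: 0.015
t: 8.08
tool_pos: [0.4616, 0.0451, 0.0868]
tool_rot: [-0.149, 3.136, -0.0]
contact_force: [0.0, 0.3, -1.2]
opening: 0.0155
t: 8.33
tool_pos: [0.4606, 0.0454, 0.0835]
tool_rot: [-0.15, 3.138, -0.0]
contact_force: [-0.2, -0.9, -1.1]
opening: 0.0151
t: 8.58
tool_pos: [0.4605, 0.0454, 0.0812]
tool_rot: [0.15, -3.138, 0.0]
contact_force: [-0.0, -0.6, -2.3]
opening: 0.015
```

```bash
python3 -m creep '[[255,0,0,1,0],[255,0,0,1,0],[255,0,0,1,0]]'
python3 -m creep '[[255,0,0,1,0],[255,0,0,1,0],[255,0,0,1,0]]'
python3 - <<'E'
from h import *
c,i=grab("side"); save("side_low.png",i,(190,150,130,100),5)
E
```

```text
t: 8.83
tool_pos: [0.4608, 0.0454, 0.0809]
tool_rot: [-0.149, 3.138, 0.0]
contact_force: [-1.6, 0.7, 2.9]
opening: 0.0154
t: 9.08
tool_pos: [0.4608, 0.0454, 0.0808]
tool_rot: [0.15, -3.138, -0.0]
contact_force: [-5.5, -0.4, 9.7]
opening: 0.0151
```

View pics/side_low.png

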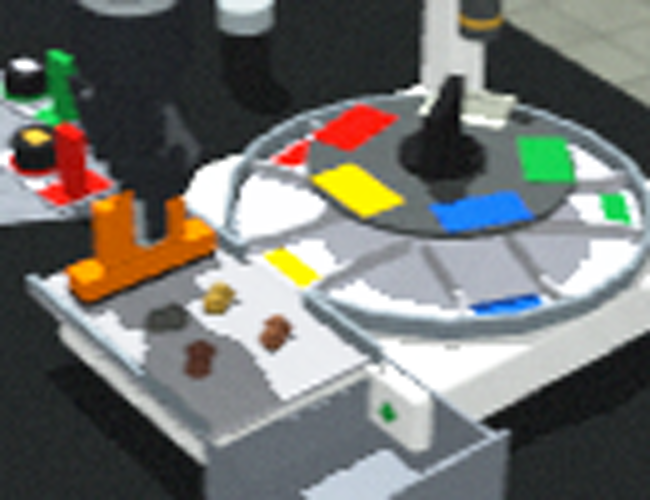

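The scraper stands on the plate behind the chips, with no chip beneath it. Lifting it 1.5 mm and sweeping to -y.

```bash
python3 -m creep '[[255,0,0,-1.5,0],[255,0,-10,-1.5,0],[255,0,-20,-1.5,0],[255,0,-30,-1.5,0],[255,0,-40,-1.5,0],[255,0,-50,-1.5,0],[255,0,-60,-1.5,0],[255,0,-70,-1.5,0],[255,0,-80,-1.5,0],[255,0,-90,-1.5,0],[255,0,-100,-1.5,0],[255,0,-110,-1.5,0]]'
python3 -m creep '[[255,0,-10,0,0],[255,0,-20,0,0],[255,0,-30,0,0],[255,0,-40,0,0],[255,0,-50,0,0],[255,0,-60,0,0],[255,0,-66,0,0],[255,0,-66,0,0],[255,0,-66,0,0]]'
python3 - <<'E'
from h import *
c,i=grab("wrist"); j=ctrl.get_image("side"); k=np.hstack([cv2.resize(i,(480,360)),cv2.resize(j[120:270,190:390],(480,360))]); k=cv2.resize(k,(800,300)); save("sweep.png",k); print(heading()[0])
E
```

```text
t: 10.13
tool_pos: [0.4711, -0.0651, 0.0809]
tool_rot: [0.149, -3.138, -0.0]
contact_force: [-0.4, 4.3, 5.3]
opening: 0.0154
t: 10.88
tool_pos: [0.4767, -0.1309, 0.0798]
tool_rot: [0.15, -3.137, 0.003]
contact_force: [0.5, -2.7, -1.7]
opening: 0.0153
[ 0.47671964 -0.13076015  0.07987949]
```

View pics/sweep.png

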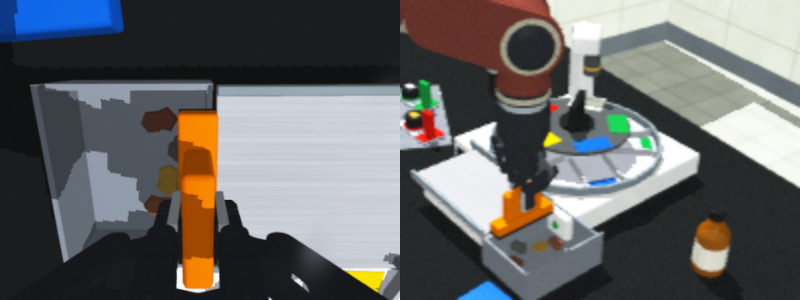

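Plate is clear and all four chips lie in the chip tray at (158,120), (172,147), (165,178) and (153,203). Returning the scraper.

```bash
python3 -m creep '[[255,0,0,-40,0],[255,1,-40,-60,0],[255,1,-80,-60,0],[255,2,-120,-60,0],[255,3,-160,-60,0],[255,4,-200,-60,0],[255,4,-240,-60,0],[255,4,-276,-60,0],[255,4,-276,-30,0],[255,4,-276,10,0],[255,4,-276,36,0],[255,4,-276,42,0]]'
python3 -m creep '[[255,0,0,2,0],[255,0,0,2,0],[255,0,0,2,0]]'
python3 -m creep '[[255,0,0,2,0],[255,0,0,2,0],[255,0,0,2,0]]'
```

```text
t: 11.98
tool_pos: [0.4968, -0.4019, 0.0332]
tool_rot: [0.149, -3.131, -0.012]
contact_force: [-4.9, 3.1, 7.7]
opening: 0.0154
t: 12.23
tool_pos: [0.5001, -0.405, 0.0376]
tool_rot: [-0.15, 3.137, -0.001]
contact_force: [-0.2, 0.7, -1.3]
opening: 0.0153
t: 12.48
tool_pos: [0.4999, -0.4051, 0.0355]
tool_rot: [-0.15, 3.137, -0.001]
contact_force: [-0.2, 0.6, -1.8]
opening: 0.0151
```

```bash
python3 -m creep '[[255,0,0,2,0],[255,0,0,2,0],[255,0,0,2,0]]'
python3 -m creep '[[0,0,0,0,0],[0,0,0,0,0],[0,0,0,0,0],[0,0,0,0,0],[0,0,0,-10,0],[0,0,0,-50,0],[0,0,0,-90,0],[0,0,0,-130,0],[0,0,0,-170,0],[0,0,0,-210,0],[0,0,0,-226,0],[0,0,0,-226,0]]'
python3 - <<'E'
from h import *
c,i=grab("wrist"); o=ctrl.outline_of("wrist","scraper")
v,s=fit(c,o[0]["mask"],SCR,.003,[.5,-.405,.095]);print("scraper",v.round(4),s,o[0]["conf"])
d=np.array(v[:2])-[.4984,-.4062];print(d)
E
python3 -m creep '[[0,0,40,0,0],[0,0,80,0,0],[0,0,120,0,0],[0,0,160,0,0],[0,0,200,0,0],[0,0,240,0,0],[0,0,280,0,0],[0,0,320,0,0],[0,0,360,0,0],[0,0,400,0,0],[0,0,440,0,0],[0,0,480,0,0]]'
python3 -m creep '[[0,0,40,0,0],[0,0,80,0,0],[0,0,120,0,0],[0,0,160,0,0],[0,0,200,0,0],[0,0,240,0,0],[0,0,258,0,0],[0,0,258,0,0],[0,0,258,0,0]]'
```

```text
t: 12.73
tool_pos: [0.5001, -0.4054, 0.0336]
tool_rot: [-0.149, 3.137, -0.002]
contact_force: [0.8, -0.2, 1.5]
opening: 0.0148
t: 13.73
tool_pos: [0.5015, -0.407, 0.2676]
tool_rot: [-0.149, 3.13, -0.015]
contact_force: [0.9, -0.0, 1.2]
opening: 0.0854
scraper [ 0.5013 -0.4062  0.089 ] 0.8950554994954592 0.63
[2.85469946e-03 1.79113075e-05]
t: 14.83
tool_pos: [0.4521, 0.0746, 0.2563]
tool_rot: [0.149, -3.134, -0.0]
contact_force: [0.9, -0.5, 0.7]
opening: 0.0853
t: 15.58
tool_pos: [0.4282, 0.3297, 0.2562]
tool_rot: [0.152, -3.134, 0.004]
contact_force: [0.1, -0.6, -0.5]
opening: 0.0856
```

```bash
cat > look.py <<'E'
from car import *
import sys,json
A=np.array([.6752,.0058]); th=.095; ex=np.array([np.cos(th),np.sin(th)]); ey=np.array([-ex[1],ex[0]])
def trays(names,show=None):
    c,i=grab("wrist"); h=cv2.cvtColor(i,cv2.COLOR_RGB2HSV).astype(int); out={}
    for n in names:
        dh=np.abs((h[...,0]-HUE[n][0]+90)%180-90); m=((dh<9)&(h[...,1]>150)&(h[...,2]>50))
        for q in ctrl.outline_of("wrist","tray_"+n):
            if (q["mask"]&m).sum()<.15*q["mask"].sum() or not 250<q["mask"].sum()<9000: continue
            uv=np.argwhere(q["mask"]).mean(0)[::-1]; g=unproj(c,uv,.012)[0]
            if g[1]<.17: continue
            col=np.argwhere(q["mask"]&m).mean(0)[::-1]; hd=unproj(c,col,.02)[0]
            a=np.arctan2(*(g-hd)[[1,0]])
            v,s=fit(c,q["mask"],TRAY,.003,[g[0],g[1],a])
            out[n]=v; t=np.array([np.cos(v[2]),np.sin(v[2])]); hp=v[:2]-.032*t
            print(n,round(q["conf"],2),v.round(4),"iou",round(s,3),"d->z.16",*delta([*hp,.16],v[2]+np.pi/2)); break
        else: print(n,"not found")
    if show: save(show,i,None,1.2)
    return out
if __name__=="__main__":
    o=ctrl.get_obs(); print("q",o["q"].round(2),o["t"]); trays(sys.argv[1].split(","),*sys.argv[2:])
E
python3 look.py yellow,red,blue,green
```

```text
q [ 0.52 -0.16  1.78 -0.    1.53 -1.15] 15.5833
yellow 0.97 [0.4428 0.4261 1.8642] iou 0.963 d->z.16 [-29.5  64.6  97. ] 1.3719514532466688
red 0.65 [0.4953 0.2639 1.6924] iou 0.943 d->z.16 [ -60.8 -102.2   97.6] 1.5429607676820107
blue 0.97 [0.3949 0.3104 1.7999] iou 0.977 d->z.16 [ 31.7 -46.3  98.2] 1.4352246589901965
green 0.58 [0.5408 0.3783 1.7868] iou 0.933 d->z.16 [-119.3    7.6   98.4] 1.4481175024590667
```

```bash
python3 -m creep '[[140,-15,32,40,-0.12],[140,-29,64,80,-0.24],[140,-29.5,64.6,97,-0.36],[140,-29.5,64.6,97,-0.48],[140,-29.5,64.6,97,-0.6],[140,-29.5,64.6,97,-0.72],[140,-29.5,64.6,97,-0.84],[140,-29.5,64.6,97,-0.96],[140,-29.5,64.6,97,-1.08],[140,-29.5,64.6,97,-1.2],[140,-29.5,64.6,97,-1.32],[140,-29.5,64.6,97,-1.44]]' 40
python3 -m creep '[[140,0,0,0,-0.12],[140,0,0,0,-0.24],[140,0,0,20,-0.33],[140,0,0,20,-0.33],[140,0,0,20,-0.33]]'
python3 look.py yellow t1.png
```

```text
t: 16.83
tool_pos: [0.4532, 0.3958, 0.162]
tool_rot: [-2.186, 2.256, -0.0]
contact_force: [-0.4, -0.5, 0.3]
opening: 0.0389
t: 17.25
tool_pos: [0.4521, 0.3954, 0.1406]
tool_rot: [2.518, -1.874, -0.001]
contact_force: [0.5, 0.5, 0.5]
opening: 0.0387
q [ 0.59  0.07  1.75 -0.    1.32 -2.84] 17.25
yellow 0.76 [0.4422 0.4278 1.8841] iou 0.977 d->z.16 [ -1.2   0.6 -17.7] -0.021516317867373402
```

View pics/t1.png

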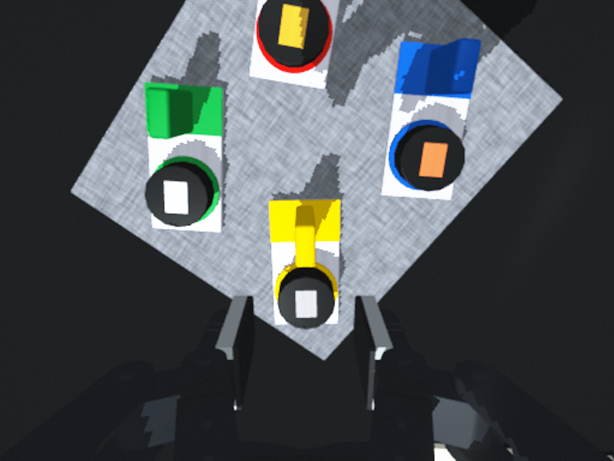

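Tray yellow (305,255) is between the jaws and well away from the others. Descending, gripping and lifting.

```bash
python3 -m creep '[[140,-1,0.5,40,-0.02],[140,-1,0.5,80,-0.02],[140,-1,0.5,105,-0.02],[140,-1,0.5,116,-0.02],[140,-1,0.5,116,-0.02],[255,-1,0.5,116,-0.02],[255,-1,0.5,116,-0.02],[255,-1,0.5,116,-0.02],[255,-1,0.5,116,-0.02],[255,-1,0.5,116,-0.02]]' 50
python3 -m creep '[[255,0,0,-20,0],[255,0,0,-50,0],[255,0,0,-90,0],[255,0,0,-90,0],[255,0,0,-90,0]]'
python3 - <<'E'
from look import *
t=A-ex*(.205+.032)
print(heading()[0],delta([*t,.14],th+np.pi/2))
E
```

```text
t: 18.18
tool_pos: [0.4538, 0.3989, 0.0289]
tool_rot: [-2.538, 1.844, -0.003]
contact_force: [0.8, 0.2, 6.3]
opening: 0.011
t: 18.6
tool_pos: [0.454, 0.3991, 0.1201]
tool_rot: [-2.536, 1.842, -0.004]
contact_force: [0.7, -0.3, -1.6]
opening: 0.0108
[0.45399408 0.3990673  0.12010043] (array([390.8, 142.4, -21.8]), np.float64(-1.3513775434816093))
```

```bash
python3 -m creep '[[255,0,0,-22,0.12],[255,33,12,-22,0.24],[255,66,24,-22,0.36],[255,99,36,-22,0.48],[255,132,48,-22,0.6],[255,165,60,-22,0.72],[255,198,72,-22,0.84],[255,231,84,-22,0.96],[255,264,96,-22,1.08],[255,297,108,-22,1.2],[255,330,120,-22,1.32],[255,363,132,-22,1.44]]'
python3 - <<'E'
from look import *
t=A-ex*(.205+.032)
print(heading()[0],delta([*t,.10],th+np.pi/2))
E
```

```text
t: 19.6
tool_pos: [0.437, 0.0102, 0.1361]
tool_rot: [0.684, -3.064, -0.001]
contact_force: [0.6, -0.6, -1.0]
opening: 0.0112
[0.43700639 0.01019089 0.13608409] (array([  9.3, -25.3,  36.1]), np.float64(0.3445135832937438))
```

```bash
python3 -m creep '[[255,9,-26,10,0.12],[255,9,-26,20,0.24],[255,9,-26,36,0.344],[255,9,-26,36,0.344],[255,9,-26,36,0.344],[255,9,-26,36,0.344]]'
python3 - <<'E'
from look import *
t=A-ex*(.205+.032)
print(heading()[0],delta([*t,.078],th+np.pi/2))
c,i=grab("wrist"); save("pre1.png",i,(0,60,512,324),1.4)
v,r=(lambda F:axis_fit(F))({k:x for k,x in fields(c,i,near=A).items() if k!="green"}); print(v,v[3]+OFF["yellow"]-np.pi-th)
E
```

```text
t: 20.1
tool_pos: [0.4413, -0.0155, 0.1015]
tool_rot: [0.163, -3.136, -0.0]
contact_force: [0.4, 0.3, -0.8]
opening: 0.0109
[ 0.4413063  -0.01545974  0.10149795] (array([ 2.1, -1. , 23.5]), np.float64(0.008950577183661101))car.py:21: RuntimeWarning: Mean of empty slice.
  best=min((least_squares(g,[*(P.mean(0)),.065,a]) for a in np.arange(-3,3,1)),key=lambda r:r.cost)
  ret = ret.dtype.type(ret / rcount)
Traceback (most recent call last):
  File "car.py", line 21, in axis_fit
    best=min((least_squares(g,[*(P.mean(0)),.065,a]) for a in np.arange(-3,3,1)),key=lambda r:r.cost)
  File "car.py", line 21, in <genexpr>
    best=min((least_squares(g,[*(P.mean(0)),.065,a]) for a in np.arange(-3,3,1)),key=lambda r:r.cost)
                              ^^^^^^^^^^^^^^^^^^^^^
TypeError: Value after * must be an iterable, not numpy.float64
```

View pics/pre1.png

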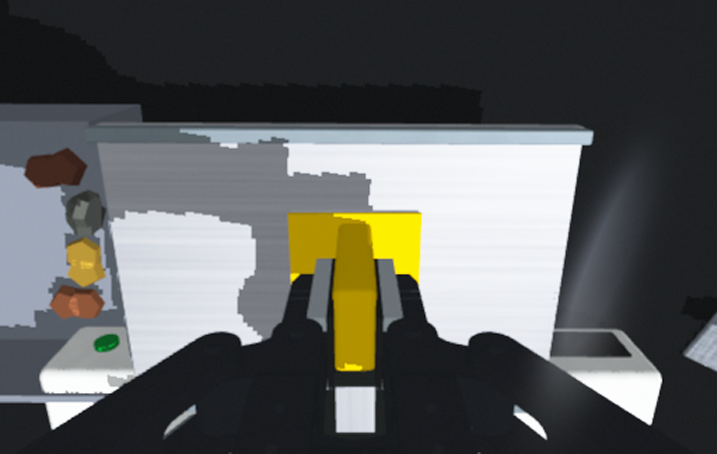

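Plate is empty, the tray is square with the lip, and the four chips sit in the chip tray (60,168)–(78,303). Lowering and sliding in.

```bash
python3 -m creep '[[255,2,-1,10,0.009],[255,2,-1,20,0.009],[255,2,-1,24,0.009],[255,2,-1,24,0.009],[255,2,-1,24,0.009]]'
python3 -m creep '[[255,0,0,1,0],[255,0,0,1,0],[255,0,0,1,0]]'
python3 -m creep '[[255,0,0,1,0],[255,0,0,1,0],[255,0,0,1,0]]'
```

```text
t: 20.57
tool_pos: [0.4395, -0.0168, 0.0772]
tool_rot: [0.145, -3.137, -0.0]
contact_force: [0.6, 0.2, -1.4]
opening: 0.0115
t: 20.82
tool_pos: [0.4397, -0.0169, 0.0767]
tool_rot: [0.145, -3.138, -0.0]
contact_force: [0.3, -0.6, -1.4]
opening: 0.0113
t: 21.07
tool_pos: [0.44, -0.0171, 0.0763]
tool_rot: [-0.145, 3.138, -0.0]
contact_force: [-2.0, -0.2, 3.0]
opening: 0.0111
```

```bash
python3 -m creep '[[255,0,0,-0.6,0],[255,-12,0,-0.6,0],[255,-24,0,-0.6,0],[255,-36,0,-0.6,0],[255,-46,0,-0.6,0],[255,-54,0,-0.6,0],[255,-62,0,-0.6,0],[255,-70,0,-0.6,0]]'
python3 -m creep '[[255,-8,0,0,0],[255,-16,0,0,0],[255,-24,0,0,0],[255,-32,0,0,0],[255,-38,0,0,0],[255,-38,0,0,0],[255,-38,0,0,0]]'
python3 -m creep '[[255,-3,0,0,0],[255,-3,0,0,0],[255,-3,0,0,0]]'
python3 -m creep '[[255,-2,0,0,0],[255,-2,0,0,0],[255,-2,0,0,0]]'
python3 - <<'E'
from look import *
p=heading()[0]; print("handle in changer x,y mm",(1000*(p[:2]-A)@np.c_[ex,ey]).round(1))
E
```

```text
t: 21.73
tool_pos: [0.5098, -0.0104, 0.0763]
tool_rot: [0.145, -3.138, -0.0]
contact_force: [-2.1, -0.1, 1.9]
opening: 0.0111
t: 22.32
tool_pos: [0.5481, -0.0069, 0.0763]
tool_rot: [-0.145, 3.137, 0.0]
contact_force: [1.7, 0.7, -1.1]
opening: 0.0111
t: 22.57
tool_pos: [0.5504, -0.0067, 0.0764]
tool_rot: [-0.145, 3.138, 0.0]
contact_force: [0.2, 0.4, -0.7]
opening: 0.0106
t: 22.82
tool_pos: [0.5522, -0.0065, 0.0763]
tool_rot: [0.145, -3.138, -0.0]
contact_force: [-0.9, 1.1, -0.9]
opening: 0.0114
handle in changer x,y mm [-123.6   -0.6]
```

```bash
python3 -m creep '[[255,-2,0,0,0],[255,-2,0,0,0],[255,-2,0,0,0]]'
python3 -m creep '[[255,-2,0,0,0],[255,-2,0,0,0],[255,-2,0,0,0]]'
```

```text
t: 23.07
tool_pos: [0.5534, -0.0064, 0.0762]
tool_rot: [0.145, -3.135, 0.0]
contact_force: [-4.6, -0.2, 2.7]
opening: 0.0113
t: 23.32
tool_pos: [0.5536, -0.0064, 0.0762]
tool_rot: [0.145, -3.13, 0.0]
contact_force: [-12.5, -0.6, 7.6]
opening: 0.0113
```

Tray is home against the hub (12 N stop). Releasing, then to the knob.

```bash
python3 -m creep '[[120,1,0,0,0],[120,2,0,0,0],[120,2,0,0,0],[120,2,0,0,0],[120,2,0,-40,0],[120,2,0,-80,-0.12],[120,2,0,-95,-0.24],[120,2,0,-95,-0.36],[120,2,0,-95,-0.48],[120,2,0,-95,-0.6],[120,2,0,-95,-0.628],[120,2,0,-95,-0.628]]'
python3 - <<'E'
from look import *
c,i=grab("wrist")
save("in1.png",i,(80,100,380,284),1.6)
F=fields(c,i,near=A,R=.095);F.pop("green",0);print(F)
print(heading()[0],delta([*A,.16],.7236+np.pi/2))
E
```

```text
t: 24.32
tool_pos: [0.5546, -0.0064, 0.1716]
tool_rot: [-1.107, 2.939, -0.001]
contact_force: [0.1, -0.1, -0.8]
opening: 0.0448
{'red': array([0.64537406, 0.07317038]), 'yellow': array([0.60321566, 0.00102385]), 'blue': array([ 0.65844673, -0.0648363 ])}
[ 0.55456635 -0.0064113   0.17153579] (array([-98.8, -70.3,  11.6]), np.float64(-0.004241949584291138))
```

View pics/in1.png

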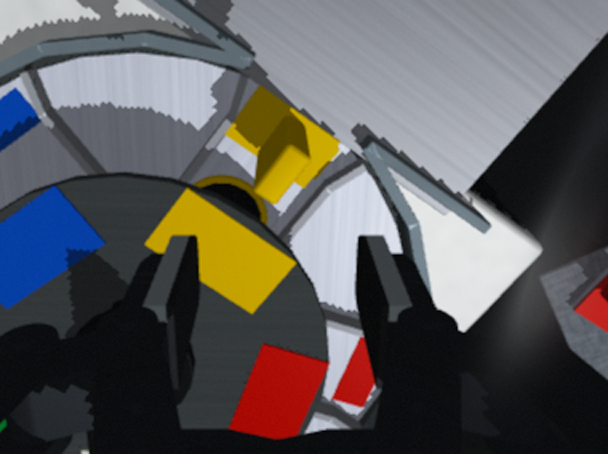

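Yellow tray sits in its bay, with its handle at (280,155) outside the disc. Next, turning the carousel to blue. Only one picture remains, so I'll rely on measurements.

```bash
python3 -m creep '[[120,-35,-25,8,0],[120,-70,-50,10,0],[120,-99,-70,11,0],[120,-99,-70,11,0],[120,-99,-70,45,0],[120,-99,-70,65,0],[120,-99,-70,65,0],[255,-99,-70,65,0],[255,-99,-70,65,0],[255,-99,-70,65,0],[255,-99,-70,65,0],[255,-99,-70,65,0]]' 60
python3 - <<'E'
from look import *
print(heading()[0],delta([*A,.105],-.533+np.pi/2))
E
```

```text
t: 25.37
tool_pos: [0.6755, 0.0067, 0.1089]
tool_rot: [-1.107, 2.938, -0.0]
contact_force: [-3.2, 3.4, 5.7]
opening: 0.0131
[0.67549072 0.00672901 0.10891623] (array([ 0.8, -0.5,  3.9]), np.float64(1.2534510898928644))
```

```bash
python3 -m creep '[[255,0,0,0,0.1],[255,0,0,0,0.22],[255,0,0,0,0.34],[255,0,0,0,0.46],[255,0,0,0,0.58],[255,0,0,0,0.7],[255,0,0,0,0.82],[255,0,0,0,0.94],[255,0,0,0,1.06],[255,0,0,0,1.18],[255,0,0,0,1.253],[255,0,0,0,1.253]]'
python3 -m creep '[[255,0,0,0,0],[255,0,0,0,0],[120,0,0,0,0],[120,0,0,0,0],[120,0,0,0,0],[120,0,0,-30,0],[120,0,0,-70,0],[120,20,0,-110,0],[120,60,0,-150,0],[120,100,0,-160,0],[120,120,0,-160,0],[120,120,0,-160,0]]'
python3 - <<'E'
from look import *
c,i=grab("wrist"); F=fields(c,i,near=A,R=.095); 
print({n:round(float((np.arctan2(*(w-A)[::-1])-OFF[n]+np.pi)%(2*np.pi)-np.pi),3) for n,w in F.items()},"want white az -.533")
print(heading()[0],heading()[1][:,1],delta([.43,.33,.26],th+np.pi/2))
E
```

```text
t: 26.37
tool_pos: [0.6756, 0.0056, 0.1089]
tool_rot: [0.831, 3.027, -0.002]
contact_force: [-4.0, -0.8, 5.2]
opening: 0.0134
t: 27.37
tool_pos: [0.5692, 0.0698, 0.2698]
tool_rot: [0.822, 3.028, 0.004]
contact_force: [0.8, -0.0, -0.3]
opening: 0.045
{'red': -0.811, 'yellow': -0.538, 'blue': -0.543, 'green': -0.214} want white az -.533
[0.57056408 0.06856482 0.26840828] [0.50601699 0.86252124 0.00197756] (array([253.6, 154.3,   7.9]), np.float64(-0.6255617938564226))
```

```bash
python3 -m creep '[[120,30,11,0,-0.12],[120,64,24,0,-0.24],[120,100,38,0,-0.36],[120,136,52,20,-0.48],[120,172,66,40,-0.6],[120,208,80,60,-0.72],[120,244,93,80,-0.84],[120,252,96,100,-0.96],[120,252,96,108,-1.08],[120,252,96,108,-1.2],[120,252,96,108,-1.32],[120,252,96,108,-1.44]]'
python3 -m creep '[[130,0,0,0,-0.12],[130,0,0,0,-0.24],[130,0,0,0,-0.36],[130,0,0,0,-0.48],[130,0,0,0,-0.6],[130,0,0,0,-0.72],[130,0,0,0,-0.84],[130,0,0,0,-0.89],[130,0,0,0,-0.89],[130,0,0,0,-0.89]]'
python3 look.py blue,red,green; python3 -c "
from station import ctrl;print(ctrl.get_obs()['tool_pos'])"
```

```text
t: 28.42
tool_pos: [0.4035, 0.2778, 0.1572]
tool_rot: [1.384, -2.819, 0.001]
contact_force: [-0.4, 0.7, -0.3]
opening: 0.0449
t: 29.25
tool_pos: [0.4036, 0.2777, 0.1578]
tool_rot: [2.456, -1.958, -0.0]
contact_force: [-0.6, 0.1, 0.7]
opening: 0.0419
q [ 0.45 -0.22  2.   -0.    1.37 -2.92] 29.25
blue 0.91 [0.3946 0.3118 1.7952] iou 0.969 d->z.16 [-3.1  1.1 -2. ] 0.0005644589888031959
red 0.78 [0.4948 0.2652 1.6924] iou 0.957 d->z.16 [ 64.6 -83.   -1.9] 0.10371924015040612
green 0.81 [0.5401 0.3787 1.7931] iou 0.954 d->z.16 [ -35.7 -155.7   -1.8] 0.003290538906064455
[0.40337075 0.27787303 0.15825171]
```

```bash
python3 -m creep '[[130,-3,1,40,0],[130,-3,1,80,0],[130,-3,1,115,0],[130,-3,1,130,0],[130,-3,1,130,0],[255,-3,1,130,0],[255,-3,1,130,0],[255,-3,1,130,0],[255,-3,1,130,0],[255,-3,1,130,0]]' 50
python3 -m creep '[[255,0,0,-40,0],[255,0,0,-80,0],[255,0,0,-110,0.12],[255,34,3,-110,0.24],[255,68,7,-110,0.36],[255,102,10,-110,0.48],[255,136,14,-110,0.6],[255,170,17,-110,0.72],[255,204,21,-110,0.84],[255,238,24,-110,0.96],[255,272,28,-110,1.08],[255,298,30,-110,1.2]]'
python3 -m creep '[[255,0,0,0,0.12],[255,0,0,0,0.24],[255,0,0,0,0.36],[255,0,0,0,0.48],[255,0,0,0,0.509],[255,0,0,0,0.509]]'
python3 - <<'E'
from look import *
t=A-ex*(.205+.032); print(heading()[0],delta([*t,.078],th+np.pi/2))
E
```

```text
t: 30.28
tool_pos: [0.4033, 0.2815, 0.0307]
tool_rot: [-2.455, 1.954, -0.003]
contact_force: [0.1, -0.0, 5.4]
opening: 0.0108
t: 31.28
tool_pos: [0.439, -0.0188, 0.1387]
tool_rot: [-0.913, 3.006, -0.002]
contact_force: [-0.5, 0.0, -1.0]
opening: 0.0112
t: 31.78
tool_pos: [0.439, -0.0165, 0.1384]
tool_rot: [0.138, -3.139, -0.0]
contact_force: [1.0, 0.5, -1.3]
opening: 0.011
[ 0.43896513 -0.01650748  0.13839841] (array([-0.3, -0.2, 60.4]), np.float64(-0.007359636604274522))
```

```bash
python3 -m creep '[[255,0,0,30,-0.007],[255,0,0,50,-0.007],[255,0,0,59,-0.007],[255,0,0,59,-0.007],[255,0,0,59,-0.007]]'
python3 -m creep '[[255,0,0,1,0],[255,0,0,1,0],[255,0,0,1,0]]'
```

```text
t: 32.2
tool_pos: [0.4394, -0.0165, 0.0797]
tool_rot: [-0.151, 3.138, -0.0]
contact_force: [1.3, 0.7, -2.2]
opening: 0.0109
t: 32.45
tool_pos: [0.4393, -0.0165, 0.0786]
tool_rot: [-0.15, 3.138, -0.0]
contact_force: [-0.6, 0.1, -1.9]
opening: 0.0116
```

```bash
python3 -m creep '[[255,-12,0,0,0],[255,-24,0,0.3,0],[255,-36,0,0.3,0],[255,-46,0,0.3,0],[255,-54,0,0.3,0],[255,-62,0,0.3,0],[255,-70,0,0.3,0],[255,-78,0,0.3,0],[255,-86,0,0.3,0],[255,-94,0,0.3,0],[255,-102,0,0.3,0],[255,-108,0,0.3,0]]'
python3 -m creep '[[255,-3,0,0,0],[255,-5,0,0,0],[255,-5,0,0,0],[255,-5,0,0,0]]'
python3 -m creep '[[255,-2,0,0,0],[255,-2,0,0,0],[255,-2,0,0,0]]'
python3 -m creep '[[255,-2,0,0,0],[255,-2,0,0,0],[255,-2,0,0,0]]'
python3 - <<'E'
from look import *
p=heading()[0]; print("handle in changer x,y mm",(1000*(p[:2]-A)@np.c_[ex,ey]).round(1))
E
```

```text
t: 33.45
tool_pos: [0.5477, -0.0062, 0.0782]
tool_rot: [-0.149, 3.138, -0.0]
contact_force: [-0.0, 0.7, -1.8]
opening: 0.0111
t: 33.78
tool_pos: [0.5515, -0.0057, 0.078]
tool_rot: [0.149, -3.138, -0.0]
contact_force: [-0.7, 0.5, -2.4]
opening: 0.0113
t: 34.03
tool_pos: [0.5525, -0.0056, 0.0779]
tool_rot: [0.149, -3.135, -0.0]
contact_force: [-5.1, -0.4, 1.3]
opening: 0.0113
t: 34.28
tool_pos: [0.5528, -0.0056, 0.0777]
tool_rot: [0.15, -3.13, 0.0]
contact_force: [-11.2, -0.9, 6.8]
opening: 0.0109
handle in changer x,y mm [-123.     0.3]
```

```bash
python3 -m creep '[[120,1,0,0,0],[120,2,0,0,0],[120,2,0,0,0],[120,2,0,-10,0],[120,2,0,-50,0],[120,2,0,-85,0.1],[120,-30,0,-85,0.22],[120,-65,0,-85,0.34],[120,-100,0,-85,0.46],[120,-120,0,-85,0.58],[120,-120,0,-85,0.628],[120,-120,0,-85,0.628]]'
python3 - <<'E'
from look import *
print(heading()[0],delta([*A,.108],-.533+np.pi/2))
E
```

```text
t: 35.28
tool_pos: [0.6766, 0.0061, 0.1639]
tool_rot: [0.827, 3.03, 0.0]
contact_force: [0.2, 1.1, 0.2]
opening: 0.0451
[0.67655551 0.00614749 0.16387124] (array([ 1. , -1. , 55.9]), np.float64(-0.00013171484145746426))
```

```bash
python3 -m creep '[[120,1,-1,30,0],[120,1,-1,56,0],[120,1,-1,56,0],[255,1,-1,56,0],[255,1,-1,56,0],[255,1,-1,56,0],[255,1,-1,56,0],[255,1,-1,56,0]]' 60
python3 -m creep '[[255,0,0,0,0.1],[255,0,0,0,0.22],[255,0,0,0,0.34],[255,0,0,0,0.46],[255,0,0,0,0.58],[255,0,0,0,0.7],[255,0,0,0,0.82],[255,0,0,0,0.94],[255,0,0,0,1.06],[255,0,0,0,1.18],[255,0,0,0,1.257],[255,0,0,0,1.257]]'
python3 -m creep '[[255,0,0,0,0],[120,0,0,0,0],[120,0,0,0,0],[120,0,0,0,0],[120,0,0,-30,0],[120,0,0,-70,0],[120,0,0,-110,0],[120,0,40,-150,0],[120,0,80,-160,0],[120,0,100,-160,0],[120,0,100,-160,0]]'
python3 - <<'E'
from look import *
c,i=grab("wrist"); F=fields(c,i,near=A,R=.095); 
print({n:round(float((np.arctan2(*(w-A)[::-1])-OFF[n]+np.pi)%(2*np.pi)-np.pi),3) for n,w in F.items()},"want white az -1.790")
p,R=heading(); print(p,R[:,1]); v=np.array([.5401,.3787,1.7931]); hp=v[:2]-.032*np.array([np.cos(v[2]),np.sin(v[2])])
print("to green",delta([*hp,.16]),"turn",-(v[2]+np.pi/2-np.arctan2(R[1,1],R[0,1])))
E
```

```text
t: 35.95
tool_pos: [0.6752, 0.0058, 0.1099]
tool_rot: [0.825, 3.027, 0.001]
contact_force: [-1.0, 0.6, 5.4]
opening: 0.0133
t: 36.95
tool_pos: [0.6746, 0.0056, 0.1099]
tool_rot: [2.452, 1.961, 0.002]
contact_force: [-2.6, 1.8, 6.8]
opening: 0.013
t: 37.87
tool_pos: [0.7758, -0.0179, 0.2673]
tool_rot: [2.45, 1.962, 0.004]
contact_force: [-0.7, 1.0, -1.7]
opening: 0.0449
{'red': -1.785, 'yellow': -1.781, 'blue': -1.798, 'green': -1.791} want white az -1.790
[ 0.7733076  -0.01708883  0.26591884] [ 9.75910116e-01 -2.18172825e-01 -2.53755520e-04]
to green (array([ 306.5, -300.2,  105.9]), None) turn -3.5838381338687295
```

```bash
python3 -m creep '[[120,0,-40,0,0],[120,0,-80,0,0],[120,0,-120,0,-0.1],[120,0,-160,0,-0.22],[120,0,-200,0,-0.34],[120,10,-235,0,-0.46],[120,50,-245,0,-0.58],[120,90,-253,0,-0.7],[120,130,-260,0,-0.82],[120,170,-270,0,-0.94],[120,210,-280,20,-1.06],[120,250,-290,50,-1.18]]'
python3 -m creep '[[120,0,0,0,-0.12],[120,0,0,0,-0.24],[120,0,0,0,-0.36],[120,0,0,0,-0.48],[120,0,0,0,-0.6],[120,0,0,0,-0.72],[120,0,0,0,-0.84],[120,0,0,0,-0.96],[120,0,0,0,-1.08],[120,0,0,0,-1.2],[120,0,0,0,-1.32],[120,0,0,0,-1.44]]'
python3 -m creep '[[120,0,0,0,-0.12],[120,0,0,0,-0.24],[120,0,0,0,-0.36],[120,0,0,0,-0.48],[120,0,0,0,-0.6],[120,0,0,0,-0.72],[120,0,0,0,-0.84],[120,0,0,0,-0.96],[120,0,0,0,-0.96]]'
python3 look.py green,red
```

```text
t: 38.92
tool_pos: [0.5428, 0.2827, 0.2271]
tool_rot: [0.931, 2.996, 0.005]
contact_force: [0.7, -0.1, 0.4]
opening: 0.0454
t: 39.92
tool_pos: [0.5416, 0.2797, 0.2241]
tool_rot: [1.275, -2.87, -0.0]
contact_force: [-0.7, -0.4, 0.0]
opening: 0.0452
t: 40.67
tool_pos: [0.5417, 0.2797, 0.2242]
tool_rot: [2.452, -1.962, -0.001]
contact_force: [-0.0, -0.1, -0.2]
opening: 0.0453
q [ 0.35  0.02  1.66  0.    1.46 -3.01] 40.6667
green 0.56 [0.5402 0.3792 1.7945] iou 0.973 d->z.16 [-65.5 -19.8  64.4] -0.007181748985434666
red 0.6 [0.4948 0.2656 1.7017] iou 0.959 d->z.16 [35.7 52.1 64.5] 0.085968129852942
```

```bash
python3 -m creep '[[130,-33,-10,30,-0.005],[130,-65,-20,60,-0.005],[130,-65.5,-20,80,-0.005],[130,-65.5,-20,80,-0.005],[130,-65.5,-20,80,-0.005]]'
python3 look.py green,red
```

```text
t: 41.23
tool_pos: [0.5467, 0.3478, 0.1428]
tool_rot: [2.452, -1.957, -0.003]
contact_force: [0.1, 0.1, -0.1]
opening: 0.0414
q [ 0.45  0.18  1.63 -0.    1.34 -2.91] 41.2333
green 0.94 [0.5401 0.3797 1.7954] iou 0.974 d->z.16 [ -0.9   1.6 -13.3] -0.0013967324606554143
red 0.9 [0.4948 0.2647 1.6935] iou 0.968 d->z.16 [101.   74.9 -12.8] 0.10029785858804985
```

```bash
python3 -m creep '[[130,-1,1.5,40,0],[130,-1,1.5,80,0],[130,-1,1.5,105,0],[130,-1,1.5,116,0],[130,-1,1.5,116,0],[255,-1,1.5,116,0],[255,-1,1.5,116,0],[255,-1,1.5,116,0],[255,-1,1.5,116,0],[255,-1,1.5,116,0]]' 50
python3 -m creep '[[255,0,0,-40,0],[255,0,0,-80,0],[255,20,11,-110,0.12],[255,54,30,-110,0.24],[255,88,50,-110,0.36],[255,122,69,-110,0.48],[255,156,88,-110,0.6],[255,190,107,-110,0.72],[255,224,126,-110,0.84],[255,258,145,-110,0.96],[255,292,164,-110,1.08],[255,326,183,-110,1.2]]'
python3 -m creep '[[255,0,0,0,0.12],[255,0,0,0,0.24],[255,0,0,0,0.36],[255,0,0,0,0.48],[255,0,0,0,0.5],[255,0,0,0,0.5]]'
python3 - <<'E'
from look import *
t=A-ex*(.205+.032); print(heading()[0],delta([*t,.079],th+np.pi/2))
E
```

```text
t: 42.22
tool_pos: [0.5488, 0.3499, 0.0327]
tool_rot: [-2.452, 1.956, -0.004]
contact_force: [0.4, -1.1, 7.5]
opening: 0.0111
t: 43.22
tool_pos: [0.4401, -0.0111, 0.1397]
tool_rot: [-0.913, 3.004, -0.002]
contact_force: [-0.2, -0.8, -1.2]
opening: 0.0113
t: 43.72
tool_pos: [0.4408, -0.0096, 0.1394]
tool_rot: [-0.152, 3.137, -0.0]
contact_force: [-0.5, -1.0, -1.8]
opening: 0.0112
[ 0.44079509 -0.00961337  0.13942889] (array([ 2.3, -6.9, 60.4]), np.float64(0.0020975314973885606))
```

```bash
python3 -m creep '[[255,2.3,-7,30,0.002],[255,2.3,-7,50,0.002],[255,2.3,-7,58,0.002],[255,2.3,-7,58,0.002],[255,2.3,-7,58,0.002]]'
python3 -m creep '[[255,0,0,1,0],[255,0,0,1,0],[255,0,0,1,0]]'
```

```text
t: 44.13
tool_pos: [0.4394, -0.0167, 0.0813]
tool_rot: [-0.15, 3.137, -0.0]
contact_force: [0.1, -0.2, -1.4]
opening: 0.0111
t: 44.38
tool_pos: [0.4391, -0.0167, 0.08]
tool_rot: [-0.147, 3.138, -0.0]
contact_force: [-0.2, -0.1, -1.5]
opening: 0.0109
```

```bash
python3 -m creep '[[255,-12,0,0,0],[255,-24,0,0.3,0],[255,-36,0,0.3,0],[255,-46,0,0.3,0],[255,-54,0,0.3,0],[255,-62,0,0.3,0],[255,-70,0,0.3,0],[255,-78,0,0.3,0],[255,-86,0,0.3,0],[255,-94,0,0.3,0],[255,-102,0,0.3,0],[255,-108,0,0.3,0]]'
python3 -m creep '[[255,-3,0,0,0],[255,-5,0,0,0],[255,-5,0,0,0],[255,-5,0,0,0]]'
python3 -m creep '[[255,-2,0,0,0],[255,-2,0,0,0],[255,-2,0,0,0]]'
python3 -m creep '[[255,-2,0,0,0],[255,-2,0,0,0],[255,-2,0,0,0]]'
python3 - <<'E'
from look import *
p=heading()[0]; print("handle in changer x,y mm",(1000*(p[:2]-A)@np.c_[ex,ey]).round(1))
E
```

```text
t: 45.38
tool_pos: [0.5477, -0.0067, 0.0798]
tool_rot: [-0.146, 3.138, -0.0]
contact_force: [-2.3, -0.4, 3.4]
opening: 0.0107
t: 45.72
tool_pos: [0.5521, -0.0063, 0.0798]
tool_rot: [-0.146, 3.137, -0.0]
contact_force: [0.1, 0.0, 2.7]
opening: 0.0114
t: 45.97
tool_pos: [0.5533, -0.0061, 0.0797]
tool_rot: [0.146, -3.138, 0.0]
contact_force: [-2.8, 0.5, 6.1]
opening: 0.011
t: 46.22
tool_pos: [0.5534, -0.0062, 0.0796]
tool_rot: [0.146, -3.132, 0.001]
contact_force: [-10.8, -1.2, 10.3]
opening: 0.0113
handle in changer x,y mm [-122.4   -0.4]
```

```bash
python3 -m creep '[[120,1,0,0,0],[120,2,0,0,0],[120,2,0,0,0],[120,2,0,-10,0],[120,2,0,-50,0],[120,2,0,-85,-0.1],[120,-30,0,-85,-0.22],[120,-65,0,-85,-0.34],[120,-100,0,-85,-0.46],[120,-120,0,-85,-0.58],[120,-120,0,-85,-0.7],[120,-120,0,-85,-0.82]]'
python3 -m creep '[[120,0,0,0,-0.12],[120,0,0,0,-0.24],[120,0,0,0,-0.36],[120,0,0,0,-0.438],[120,0,0,0,-0.438]]'
python3 - <<'E'
from look import *
print(heading()[0],delta([*A,.108],-1.790+np.pi/2))
E
```

```text
t: 47.22
tool_pos: [0.6765, 0.0054, 0.1649]
tool_rot: [-1.394, 2.815, -0.001]
contact_force: [-0.6, -0.4, 0.5]
opening: 0.0455
t: 47.63
tool_pos: [0.6754, 0.0054, 0.1652]
tool_rot: [-1.966, 2.45, -0.001]
contact_force: [-0.0, -0.1, 0.1]
opening: 0.0453
[0.67536795 0.00535069 0.1651851 ] (array([-0.4,  0.3, 57.2]), np.float64(0.0008455801926170459))
```

```bash
python3 -m creep '[[120,0,0,30,0],[120,0,0,56,0],[120,0,0,56,0],[255,0,0,56,0],[255,0,0,56,0],[255,0,0,56,0],[255,0,0,56,0],[255,0,0,56,0]]' 60
python3 -m creep '[[255,0,0,0,0.1],[255,0,0,0,0.22],[255,0,0,0,0.34],[255,0,0,0,0.46],[255,0,0,0,0.58],[255,0,0,0,0.7],[255,0,0,0,0.82],[255,0,0,0,0.94],[255,0,0,0,1.06],[255,0,0,0,1.18],[255,0,0,0,1.257],[255,0,0,0,1.257]]'
python3 -m creep '[[255,0,0,0,0.1],[255,0,0,0,0.22],[255,0,0,0,0.34],[255,0,0,0,0.46],[255,0,0,0,0.58],[255,0,0,0,0.7],[255,0,0,0,0.82],[255,0,0,0,0.94],[255,0,0,0,1.06],[255,0,0,0,1.18],[255,0,0,0,1.257],[255,0,0,0,1.257]]'
python3 -m creep '[[255,0,0,0,0],[120,0,0,0,0],[120,0,0,0,0],[120,0,0,0,0],[120,0,0,-30,0],[120,0,0,-70,0],[120,0,0,-110,0],[120,0,-40,-150,0],[120,0,-80,-160,0],[120,0,-100,-160,0],[120,0,-100,-160,0]]'
python3 - <<'E'
from look import *
c,i=grab("wrist"); F=fields(c,i,near=A,R=.095); 
print({n:round(float((np.arctan2(*(w-A)[::-1])-OFF[n]+np.pi)%(2*np.pi)-np.pi),3) for n,w in F.items()},"want white az 1.980")
p,R=heading(); print(p,R[:,1]); v=np.array([.4948,.2652,1.695]); hp=v[:2]-.032*np.array([np.cos(v[2]),np.sin(v[2])])
print("to red",delta([*hp,.16]),"turn",-(v[2]+np.pi/2-np.arctan2(R[1,1],R[0,1])))
E
```

```text
t: 48.3
tool_pos: [0.6745, 0.0056, 0.1108]
tool_rot: [1.963, -2.452, -0.002]
contact_force: [-6.6, 1.3, 2.2]
opening: 0.0131
t: 49.3
tool_pos: [0.6741, 0.0061, 0.1108]
tool_rot: [0.143, -3.136, -0.002]
contact_force: [-8.4, 1.5, 3.0]
opening: 0.0125
t: 50.3
tool_pos: [0.6744, 0.0067, 0.1108]
tool_rot: [-1.728, -2.621, -0.002]
contact_force: [-7.0, 3.9, 2.6]
opening: 0.0134
t: 51.22
tool_pos: [0.5811, -0.0362, 0.2726]
tool_rot: [1.726, 2.619, 0.001]
contact_force: [-0.1, -0.3, -0.5]
opening: 0.045
{'red': 1.965, 'yellow': 1.978, 'green': 1.983} want white az 1.980
[ 0.58251914 -0.03544335  0.27126588] [0.91873606 0.39485386 0.00380567]
to red (array([280.4,  28.8, 110.6]), None) turn -2.8598844302860718
```

```bash
python3 -m creep '[[120,35,4,0,-0.12],[120,72,8,0,-0.24],[120,110,12,0,-0.36],[120,148,16,0,-0.48],[120,186,20,20,-0.6],[120,224,23,50,-0.72],[120,262,27,80,-0.84],[120,280,29,110,-0.96],[120,280,29,110,-1.08],[120,280,29,110,-1.2],[120,280,29,110,-1.32],[120,280,29,110,-1.44]]'
python3 -m creep '[[120,0,0,0,-0.12],[120,0,0,0,-0.24],[120,0,0,0,-0.36],[120,0,0,0,-0.48],[120,0,0,0,-0.6],[120,0,0,0,-0.72],[120,0,0,0,-0.84],[120,0,0,0,-0.96],[120,0,0,0,-1.08],[120,0,0,0,-1.2],[120,0,0,0,-1.32],[120,0,0,0,-1.42]]'
python3 -m creep '[[120,0,0,0,0],[120,0,0,0,0]]'
python3 look.py red; python3 -c "
from station import ctrl;print(ctrl.get_obs()['tool_pos'])"
```

```text
t: 52.27
tool_pos: [0.499, 0.2351, 0.1579]
tool_rot: [0.445, -3.109, -0.0]
contact_force: [-0.2, 0.4, 0.4]
opening: 0.0454
t: 53.27
tool_pos: [0.4995, 0.2348, 0.1584]
tool_rot: [-2.363, 2.07, -0.0]
contact_force: [-0.1, 1.3, -0.8]
opening: 0.0453
t: 53.43
tool_pos: [0.4992, 0.2346, 0.1584]
tool_rot: [-2.355, 2.079, 0.0]
contact_force: [-0.6, -0.6, -0.3]
opening: 0.0451
q [ 0.3  -0.07  1.86  0.    1.35 -2.96] 53.4333
red 0.84 [0.4951 0.2655 1.6942] iou 0.966 d->z.16 [ 0.6  0.1 -1.5] 0.0011233384302880012
[0.49901508 0.23441155 0.15848209]
```

```bash
python3 -m creep '[[130,0.5,0,40,0],[130,0.5,0,80,0],[130,0.5,0,115,0],[130,0.5,0,130,0],[130,0.5,0,130,0],[255,0.5,0,130,0],[255,0.5,0,130,0],[255,0.5,0,130,0],[255,0.5,0,130,0],[255,0.5,0,130,0]]' 50
python3 -m creep '[[255,0,0,-40,0],[255,0,0,-80,0],[255,0,0,-110,0.12],[255,30,11,-110,0.24],[255,60,22,-110,0.36],[255,90,34,-110,0.48],[255,120,45,-110,0.6],[255,150,56,-110,0.72],[255,180,67,-110,0.84],[255,210,79,-110,0.96],[255,241,90,-110,1.08],[255,241,90,-110,1.2]]'
python3 -m creep '[[255,0,0,0,0.12],[255,0,0,0,0.24],[255,0,0,0,0.36],[255,0,0,0,0.4],[255,0,0,0,0.4]]'
python3 - <<'E'
from look import *
t=A-ex*(.205+.032); print(heading()[0],delta([*t,.079],th+np.pi/2))
E
```

```text
t: 54.37
tool_pos: [0.5007, 0.2342, 0.031]
tool_rot: [-2.354, 2.074, -0.004]
contact_force: [0.7, 0.6, 4.6]
opening: 0.0112
t: 55.37
tool_pos: [0.4389, -0.021, 0.1389]
tool_rot: [0.756, -3.049, 0.004]
contact_force: [0.4, 0.2, -1.0]
opening: 0.0114
t: 55.78
tool_pos: [0.4397, -0.0168, 0.1388]
tool_rot: [-0.151, 3.138, -0.0]
contact_force: [0.3, -0.2, -0.6]
opening: 0.0112
[ 0.43970313 -0.01683476  0.13877635] (array([ 0.4,  0.2, 59.8]), np.float64(0.0013674844870865677))
```

```bash
python3 -m creep '[[255,0.4,0,30,0],[255,0.4,0,50,0],[255,0.4,0,59,0],[255,0.4,0,59,0],[255,0.4,0,59,0]]'
python3 -m creep '[[255,0,0,1,0],[255,0,0,1,0],[255,0,0,1,0]]'
python3 -m creep '[[255,-12,0,0,0],[255,-24,0,0.3,0],[255,-36,0,0.3,0],[255,-46,0,0.3,0],[255,-54,0,0.3,0],[255,-62,0,0.3,0],[255,-70,0,0.3,0],[255,-78,0,0.3,0],[255,-86,0,0.3,0],[255,-94,0,0.3,0],[255,-102,0,0.3,0],[255,-108,0,0.3,0]]'
python3 -m creep '[[255,-3,0,0,0],[255,-5,0,0,0],[255,-5,0,0,0],[255,-5,0,0,0]]'
python3 -m creep '[[255,-2,0,0,0],[255,-2,0,0,0],[255,-2,0,0,0]]'
python3 - <<'E'
from look import *
p=heading()[0]; print("handle in changer x,y mm",(1000*(p[:2]-A)@np.c_[ex,ey]).round(1))
E
```

```text
t: 56.2
tool_pos: [0.4396, -0.0168, 0.0799]
tool_rot: [-0.154, 3.138, -0.0]
contact_force: [-0.5, -0.3, -0.9]
opening: 0.0111
t: 56.45
tool_pos: [0.4395, -0.0168, 0.0787]
tool_rot: [-0.153, 3.138, -0.0]
contact_force: [-0.4, 1.1, -0.7]
opening: 0.0112
t: 57.45
tool_pos: [0.5479, -0.0063, 0.0783]
tool_rot: [-0.153, 3.138, -0.0]
contact_force: [-0.5, -0.8, -0.7]
opening: 0.0116
t: 57.78
tool_pos: [0.5518, -0.0059, 0.0782]
tool_rot: [0.153, -3.138, -0.0]
contact_force: [0.5, 1.0, -1.6]
opening: 0.0113
t: 58.03
tool_pos: [0.5527, -0.0057, 0.078]
tool_rot: [0.153, -3.135, 0.0]
contact_force: [-5.0, -1.1, 1.4]
opening: 0.0109
handle in changer x,y mm [-1.23e+02  1.00e-01]
```

```bash
python3 -m creep '[[255,-2,0,0,0],[255,-2,0,0,0],[255,-2,0,0,0]]'
python3 -m creep '[[120,1,0,0,0],[120,2,0,0,0],[120,2,0,0,0],[120,2,0,-10,0],[120,2,0,-50,0],[120,2,0,-85,0.1],[120,-30,0,-85,0.22],[120,-65,0,-85,0.34],[120,-100,0,-85,0.46],[120,-120,0,-85,0.58],[120,-120,0,-85,0.7],[120,-120,0,-85,0.82]]'
python3 -m creep '[[120,0,0,0,0.12],[120,0,0,0,0.24],[120,0,0,0,0.36],[120,0,0,0,0.437],[120,0,0,0,0.437]]'
python3 - <<'E'
from look import *
print(heading()[0],delta([*A,.108],1.980+np.pi/2))
E
```

```text
t: 58.28
tool_pos: [0.5528, -0.0057, 0.078]
tool_rot: [0.153, -3.129, 0.0]
contact_force: [-14.6, -0.9, 7.9]
opening: 0.0112
t: 59.28
tool_pos: [0.677, 0.0064, 0.164]
tool_rot: [1.118, 2.934, 0.001]
contact_force: [-0.7, -0.7, -0.1]
opening: 0.0452
t: 59.7
tool_pos: [0.6759, 0.0062, 0.1643]
tool_rot: [1.722, 2.626, 0.001]
contact_force: [-0.6, 0.3, -0.9]
opening: 0.0451
[0.67592339 0.0062232  0.1642906 ] (array([-0.1, -0.9, 56.3]), np.float64(0.0007357632152400484))
```

```bash
python3 -m creep '[[120,0,-1,30,0],[120,0,-1,56,0],[120,0,-1,56,0],[255,0,-1,56,0],[255,0,-1,56,0],[255,0,-1,56,0],[255,0,-1,56,0],[255,0,-1,56,0]]' 60
python3 -m creep '[[255,0,0,0,-0.1],[255,0,0,0,-0.22],[255,0,0,0,-0.34],[255,0,0,0,-0.46],[255,0,0,0,-0.58],[255,0,0,0,-0.7],[255,0,0,0,-0.82],[255,0,0,0,-0.94],[255,0,0,0,-1.06],[255,0,0,0,-1.18],[255,0,0,0,-1.257],[255,0,0,0,-1.257]]'
python3 -m creep '[[255,0,0,0,0],[255,0,0,0,0],[120,0,0,0,0],[120,0,0,0,0],[120,0,0,0,0],[120,0,0,-30,0],[120,0,0,-70,0],[120,0,0,-110,0],[120,30,0,-150,0],[120,70,0,-190,0],[120,75,0,-200,0],[120,75,0,-200,0]]'
python3 - <<'E'
from look import *
c,i=grab("wrist"); F=fields(c,i,near=A,R=.095); np.savez("w_fin.npz",i=i,**c)
print({n:(round(float((np.arctan2(*(w-A)[::-1])-OFF[n]+np.pi)%(2*np.pi)-np.pi),3),w.round(3)) for n,w in F.items()},"want white az",th-np.pi)
v,r=axis_fit({n:w for n,w in F.items()}); print(v,(r*1000).round(1)); print(heading()[0])
# base edges for yaw: line fits left to eye
j=ctrl.get_image("side"); 
k=np.hstack([cv2.resize(i,(480,360)),cv2.resize(j[110:290,180:420],(480,360))]); save("fin.png",cv2.resize(k,(800,300)))
c,i=grab("top")
print([(q["conf"],unproj(c,cv2.minAreaRect(cv2.findNonZero(q["mask"].astype(np.uint8)))[0],.003)[0].round(3)) for l in("slide_box","oil_bottle","objective_can","scraper") for q in ctrl.outline_of("top",l)[:1]])
E
```

```text
t: 60.37
tool_pos: [0.6751, 0.0053, 0.1098]
tool_rot: [1.72, 2.627, 0.0]
contact_force: [-5.5, -0.7, 4.8]
opening: 0.0132
t: 61.37
tool_pos: [0.6755, 0.0062, 0.1098]
tool_rot: [-0.156, 3.135, 0.001]
contact_force: [-2.9, 1.5, 5.4]
opening: 0.013
t: 62.37
tool_pos: [0.6001, -0.002, 0.3161]
tool_rot: [-0.151, 3.126, -0.004]
contact_force: [2.6, -0.7, 0.8]
opening: 0.0452
{'red': (-3.05, array([ 0.659, -0.066])), 'yellow': (-3.011, array([ 0.757, -0.039])), 'blue': (-3.065, array([0.731, 0.054])), 'green': (-3.045, array([0.646, 0.073]))} want white az -3.046592653589793
[ 0.67904191  0.00349801  0.07748973 -3.03197463] [  4.3  -6.8 -10.8   3.8   5.1   2.1   1.4   0.9]
[ 0.60051611 -0.0018655   0.31282984]
[(0.73, array([ 0.35 , -0.258,  0.003])), (0.85, array([ 0.695, -0.321,  0.003])), (0.62, array([0.656, 0.003, 0.003])), (0.81, array([ 0.504, -0.41 ,  0.003]))]
```

View pics/fin.png

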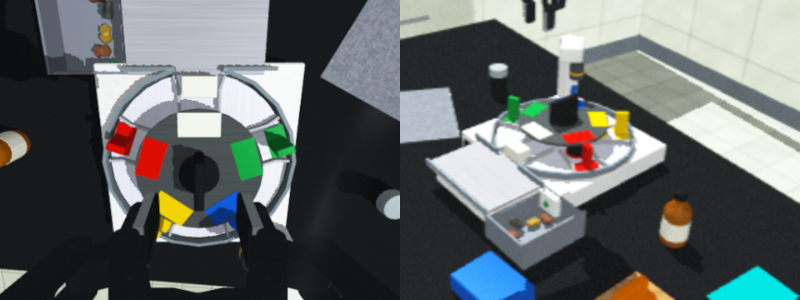

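Final view: plate clear, chips in the tray (105,30), white blank in the window (198,85), and red and green handles outside the disc at (122,137) and (280,137). The side view also shows yellow (622,125), the blue handle and an empty mat. One numeric check before handing in.

Run:
```python
from look import *
d=np.load("w_fin.npz"); c={k:d[k] for k in d if k!="i"}; c2,i=grab("wrist")
disc=[np.array([[.096*np.cos(a),.096*np.sin(a),z] for a in _t for z in(.086,.092)])] if "_t" in globals() else [np.array([[.096*np.cos(a),.096*np.sin(a),z] for a in np.linspace(0,6.28,40) for z in(.086,.092)])]
ign=render(c2,disc,*A,0,0)
for n in("red","green"):
    az=th-np.pi+OFF[n]; x0=[*(A+.0915*np.array([np.cos(az),np.sin(az)])),az+np.pi]
    for q in ctrl.outline_of("wrist","tray_"+n):
        v,s=fit(c2,q["mask"]&~ign,TRAY,.05,x0,ign)
        w=v[:2]-A; print(n,round(q["conf"],2),"iou",round(s,2),"r mm",round(1000*np.hypot(*w),1),"az err",round((np.arctan2(w[1],w[0])-az+np.pi)%(2*np.pi)-np.pi,3))
c,i=grab("top")
for q in ctrl.outline_of("top","objective_can"): print(round(q["conf"],2),q["rect"])
```

```text
red 0.83 iou 0.94 r mm 91.2 az err -0.016
green 0.89 iou 0.96 r mm 93.8 az err -0.026
green 0.35 iou 0.29 r mm 112.5 az err 1.345
0.68 [119.0, 132.2, 22.8, 19.7]
```

Green reads 2 mm out, within the calibration error, but I'll measure once more from nearer.

```bash
python3 -m creep '[[120,20,30,10,0],[120,50,60,30,0],[120,50,70,40,0],[120,50,70,40,0],[120,50,70,40,0],[120,50,70,40,0]]'
python3 - <<'E'
from look import *
c2,i=grab("wrist"); disc=[np.array([[.096*np.cos(a),.096*np.sin(a),z] for a in np.linspace(0,6.28,40) for z in(.086,.092)])]
ign=render(c2,disc,*A,0,0)
F=fields(c2,i,near=A,R=.095); print({n:round(float((np.arctan2(*(w-A)[::-1])-OFF[n]+np.pi)%(2*np.pi)-np.pi),3) for n,w in F.items()})
for n in("green","red"):
    az=th-np.pi+OFF[n]; x0=[*(A+.0915*np.array([np.cos(az),np.sin(az)])),az+np.pi]
    for q in ctrl.outline_of("wrist","tray_"+n)[:1]:
        v,s=fit(c2,q["mask"]&~ign,TRAY,.05,x0,ign)
        w=v[:2]-A; print(n,round(q["conf"],2),"iou",round(s,2),"r mm",round(1000*np.hypot(*w),1),"az err",round((np.arctan2(w[1],w[0])-az+np.pi)%(2*np.pi)-np.pi,3))
E
```

```text
t: 63.47
tool_pos: [0.5442, 0.0628, 0.2682]
tool_rot: [-0.152, 3.136, -0.001]
contact_force: [-0.7, -0.1, -0.3]
opening: 0.0454
{'red': -3.046, 'blue': -2.967, 'green': -3.042}
green 0.94 iou 0.84 r mm 94.3 az err -0.03
red 0.95 iou 0.86 r mm 91.0 az err -0.028
```

```bash
python3 -c "
from station import ctrl
print(ctrl.finish_job())"
```

```text
the job is handed in; nothing more can be done
None
```

I've handed the job in at about 63 s of the 210 s. No verdict comes back.

**What I did:**
- I swept all four chips into the chip tray with the scraper and put the scraper back on the larger cork mat.
- I slid the yellow, blue, green and red trays into the bays of their colours. Each was pushed until the hub stopped it at about 11 to 15 N, with its handle outward.
- I turned the carousel to bring the white blank into the window.

**What the last checks showed:**
- **Carousel:** white is within about 0.005 rad of square by the red and green fields. The yellow and blue fields were partly hidden and read up to 0.08 rad off, so I ignored them.
- **Plate and chips:** the plate is clear and the chips lie in the chip tray.
- **Scraper:** it stands within about 3 mm of the mat's centre.
- **Things to leave alone:** the bottle, can and blue box show at their starting places to within a few millimetres.

**Checks that disagreed:**
- Fitting the trays in the picture put green at 94 mm from the axis and red at 91 mm, where 91.5 mm is nominal. Both read about 0.03 rad round from their bays. Those two closer fits were poorer (84–86% overlap).
- I put this down to the 2 mm calibration error, because all four handles ended about 122.4 to 123 mm from the axis when they met the hub.
- Yellow and blue I did not measure again after they went in. I only saw them in the last picture.

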